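# Release the spent cartridge of a gas purifier and clamp it in its transport case

### The job

Change-out at the gas purifier: push the spent cartridge down by its head until the catch lets go, take your hand off so that it springs up, then lift it out and stand it upright in the foam pocket of the open transport case. Close the lid, swing the wire loop of the draw latch over the keeper on the lid and press the latch lever down until it snaps home against the case, so that the lid is clamped. Keep the cartridge upright all the way and leave the other things on the trolley where they are.

Things in the scene. Friction and masses are not known exactly. Their poses are not given: they have to be found in the camera images.
- purifier: White block fixed to the trolley, 89 (x) x 94 (y) x 76 mm high; origin under the well's centre at trolley level, x from the front (slot with steel catch, towards the robot) to the back, z up. Brass fittings and tube stubs stick out of both y sides to 72 mm from the centre, 40 mm up. The catch in the front wall holds the cartridge down and cannot be overcome by pulling.
- well (a point): Centre of the well's mouth, 76 mm above the purifier's origin; well 52 x 36 mm. A spring ejector below pushes the cartridge up (5 N at the top, 10 N at the bottom). Pushing it 11 to 13 mm down from rest (about 10 N; hard stop at 13 mm) forces the catch aside for good; once let go, the cartridge rises by itself to 23 mm above where it began and stays there.
- cartridge: Metal canister 50 (x) x 34 (y) mm, 0.2 to 0.32 kg, with a flange 56 x 40 x 4 mm (flange top 70 mm above the origin) and above that a grip head; origin at the centre of the underside, z up, axes parallel to the purifier's at the start. Origin 25 mm above the purifier's when locked, 48 mm when released; clear of the well at 80 mm.
- head_top (a point): Centre of the top of the cartridge's grip head, 92 mm above the cartridge's origin: the place to push. The head is 46 (x) x 30 (y) mm and 22 mm high above the flange; grip it across its 30 mm.
- case: Grey transport case fixed to the trolley, 120 (x) x 150 (y) mm; base 74 mm high, 106 mm with the lid shut; origin under its centre at trolley level; front with the draw latch to -x, lid hinge at the back (x = 60, z = 74 mm, axis along y). Dark foam inside up to 67 mm, with one pocket in the middle.
- pocket (a point): Centre of the pocket's floor, 8 mm above the case's origin: where the cartridge's origin belongs, upright. The pocket is 59 (x) x 42 (y) mm, so the cartridge's x lies along the case's x, either way round.
- case_lid (a joint): Lid angle, rad: 0 shut, 1.57 upright, 1.9 its stop, leaning back. 120 x 150 x 32 mm shell, 0.25 kg; its stiff hinge (0.22 Nm) keeps it where it is left. Shut it by pushing its outer side over from behind, then down.
- lid_edge (a point): Middle of the lid's outer front top edge, at x = -60, z = 106 mm in the case's frame when shut; while the lid stands open it is the middle of its upper back edge, 120 mm above the hinge.
- latch_lever (a joint): Lever of the draw latch, rad: 0 hanging straight down along the case front (snapped home), 1.57 straight out to the front, more is raised. Steel, 26 mm wide; pivot at x = -68, y = 0, z = 46 mm in the case's frame, axis along y. Stays where left; with the loop hooked it takes 0.1 Nm at 0.7 to 0.3 rad, then snaps to 0 by itself.
- lever_tip (a point): End of the lever's kicked-out thumb paddle, 44 mm from the pivot: the place to press down. In the case's frame it is at x = -95, z = 11 mm with the lever home and at x = -103, z = 72 mm at 1.57 rad. While it is pressed down, it moves on an arc round the pivot.
- latch_bail (a joint): Wire loop's angle relative to the lever, rad; lever angle + loop angle = its lean: 0 upright, positive towards the lid, negative out to the front (start: -0.45 to -0.6, on a stop). Its pin is on the lever 16 mm from the pivot. It swings freely: pushed past upright it falls against the lid front, and as the lever goes down its bar drops behind the keeper's nose.
- bail_bar_mid (a point): Middle of the wire loop's cross bar (5 mm thick, 32 mm long, along the case's y), 52 mm from the loop's pin
- keeper (a point): Seat for the cross bar behind the upturned nose of the keeper on the lid's front; lid shut: x = -65, y = 0, z = 84 mm in the case's frame. The nose is 22 mm wide, 12 mm out from the lid, its top 4 mm above this point.
- glass_beaker: empty beaker, 72 mm across, 90 tall, at the back; origin on its underside; to be left alone
- conical_flask: conical glass flask, 78 mm across, 135 tall, at the back left; origin on its underside; to be left alone
- dial_timer: small white box with a round dial, 58x62x58 mm, at the back right; origin on its underside; to be left alone
- tube_stand: empty blue tube rack, 58x112x69 mm, at the front edge; origin on its underside; to be left alone
- marker: capped marker pen, 135 mm, lying along x in the strip between purifier and case; origin on its underside; to be left alone
- dish: shallow round metal dish, 90 mm across, 14 tall, at the front right; origin on its underside; to be left alone
- tweezers0: steel tweezers, 122 mm, lying at the front left; origin on its underside; to be left alone
- ballpoint: black ballpoint pen, 145 mm, lying at the front left; origin on its underside; to be left alone

How it is judged (in metres and radians):
On the way, in this order (a step that is already met when the one before it is completed fails the run):
1. the cartridge has been pushed in and has sprung up by itself, nothing holding it (z of cartridge in the frame of purifier between 0.042 and 0.056 m and contact force between the fingers and cartridge below 0.5 N), for 0.1 s.
2. the cartridge has been lifted clear of the well (z of cartridge in the frame of purifier above 0.08 m), for 0.1 s.
3. the cartridge stands in the foam pocket, let go (x of cartridge in the frame of case between -0.012 and 0.012 m and y of cartridge in the frame of case between -0.012 and 0.012 m and z of cartridge in the frame of case between 0.003 and 0.014 m and angle between cartridge's own z axis and vertical below 0.12 rad and contact force between the fingers and cartridge below 0.5 N), for 0.1 s.
4. the lid is shut (value of joint case_lid below 0.05 rad), for 0.1 s.
5. the loop lies over the keeper while the lever is still up (distance between bail_bar_mid and keeper below 0.02 m and value of joint latch_lever above 0.25 rad and value of joint case_lid below 0.05 rad), for 0.1 s.
At the end, for the whole second after the job is handed in: The cartridge stands upright (0.12 rad) and at rest on the floor of the case pocket (within 12 mm of its centre, origin 3 to 14 mm up); the lid is shut (under 0.03 rad), the loop bar sits behind the keeper nose (within 6 mm of its seat) and the lever is snapped home (under 0.08 rad) (x of cartridge in the frame of case between -0.012 and 0.012 m and y of cartridge in the frame of case between -0.012 and 0.012 m and z of cartridge in the frame of case between 0.003 and 0.014 m and angle between cartridge's own z axis and vertical below 0.12 rad and value of joint case_lid below 0.03 rad and value of joint latch_lever below 0.08 rad and distance between bail_bar_mid and keeper below 0.006 m and linear speed of cartridge below 0.02 m/s); the robot touches nothing.
It fails at once if the cartridge is tipped over (more than 0.6 rad) (angle between cartridge's own z axis and vertical above 0.6 rad).
It fails at once if another thing on the trolley is pushed away (more than 30 mm) (distance of any of glass_beaker, conical_flask, dial_timer, tube_stand, marker, dish, tweezers0, ballpoint from where it was at the start of the episode above 0.03 m).
It also fails if it takes over 64 s, if anything falls off the work surface, if the arm or the gripper's body presses on something with over 40 N, if the wrist force passes 120 N, or if a joint passes its speed limit or range.

### The arm

A 6-joint arm with a two-finger parallel gripper is mounted at the origin on a cart in front of the work surface, level with it; the furniture and walls round the work are solid. World frame = base frame: x ahead of the robot, y to its left, z up, the work surface at z = 0. Lengths are in mm, angles in rad, forces in N, time in s.
With the tool pointing down it reaches from about 350 to 875 mm from the base axis. Payload 4.2 kg.
Tool frame: the origin (TCP) lies midway between the tips of the shut fingers; the grasp point (between the pads) lies 19 mm behind it; z points along the fingers, y is the direction in which the jaws open and shut (so a half turn about z gives the same grasp; the last joint's range is limited). The gripper opens to 85 mm and grips with 20 to 120 N. Pads are 22 mm wide; open, the fingers measure 114 mm over their backs; the gripper's body (76 mm by 85 mm) begins 54 mm behind the grasp point. The pads swing forward as they close: fully open they stand 13 mm farther back than shut.
Start: joints at [0.259, 0.385, 0.008, 0, -1.194, -0.259], TCP at [624.979, 0.025, 208.612] pointing down, gripper open.
Joint ranges: [-3.14, 3.14], [-1.21, 2.06], [-1.07, 1.41], [-3.16, 2.05], [-2.99, -0.16], [-3.1, 3.1]. Speed limits (rad/s): [2.79, 2.79, 3.14, 3.14, 3.14, 3.14].

### API

Orientations are given as a unit quaternion [x, y, z, w].
In Python, from bench import arm gives the robot as it stands.
- The arm moves only by the tool send_rows, never from a script. Its arguments are lists of equal length, an entry for each row: "translation": the shift along the tool's x, y, z in mm, a list of three; "dr": the turn, a rotation vector about the tool's x, y, z in degrees, a list of three; "grip": the finger opening in mm, from 0 to 85.4. In form: {"translation": [[dx, dy, dz], ...], "dr": [[ax, ay, az], ...], "grip": [grip, ...]}. A call has exactly 5 rows; each row shifts and turns the commanded pose from where the row before left it, along the tool's axes as they then stand; what a row does not reach is not made up. A row lasts 1/8 s, in which the tool goes at most 62.5 mm and 10.7 degrees, less where a joint would pass 70% of its speed; a pose out of reach is approached as far as the arm can. A call with a gripper value outside its range is refused whole. The fingers move at their own pace and stop on an object; the grip force is fixed at half the most. Time passes only in rows, so rows that do not move let the fingers close, or fill a call up. It gives the time, the measured TCP pose, the force and the opening at its end, in the units of the state.
- arm.read_state(): the state, without advancing time (a new reading comes with each control period).
- arm.get_image(name): name is "side" or "top"; returns the picture (420x560x3 uint8, red, green, blue); there is no depth.
- arm.camera_info(name): a dict with "fx", "fy", "cx", "cy" (pixels), "cam_to_world" (4x4, takes a point from camera to world coordinates). Camera axes: x right, y down, z forward; pixel columns grow to the right and rows downward; lengths in mm; the calibration is good to about 2 mm. A picture is of the moment at which its call begins. camera_info takes no time and is no camera call.
- arm.job_done(): hands the job in, once; it reports no verdict.
Trained networks look in the newest picture that a camera, given by its name, has taken for a name from the list of things; names that differ only in an ending like _2 or _b are one class to them, and where a whole thing is asked for, a point or a joint stands for the part that bears it (a point fixed in the world has none). Each returns a list of dicts, best first, with "confidence" (0 to 1); they miss things now and then, are a little off and sometimes report something else, mostly with a low value. They report only what shows in the picture. A call takes as long as a camera call.
- arm.search_frame(thing, camera): "xyz" ([x, y, z] in mm, in world coordinates, good to about 4 mm: the middle of the surface that is visible of it).
- arm.place_of(thing, camera): "xyz" ([x, y, z] in mm, in world coordinates, good to about 4 mm: a listed point, or the origin of a listed thing).
The state is a dict: "clock": time; "joints": joint angles; "joint_vel": joint speeds; "joint_efforts": joint torques, N m; "position": TCP position; "ee_rot": TCP orientation; "contact_force": force on the tool from outside, world axes, zero at the start; "wrist_torque": the same for the moment, N m; "gripper_width": finger opening in mm.
Only numpy, scipy, OpenCV 4.12 (cv2) and the standard library are available. Lean on these libraries where they do the work, as an engineer would, in place of code of your own. Each camera call takes 0.05 s, during which the arm holds its last target.

## Working session

There is one attempt and no reset: what is moved stays moved. The work goes in short steps, Python scripts to look and compute and a tool call to move; the robot and the scene stay as the last step left them, time stands still between calls to the robot, and variables do not carry over. Pictures are saved under pics/ and viewed, and the job is handed in when it is done.

Besides the shell and the picture viewer there is one more tool, called by a JSON object that holds its "api" and its "payload". send_rows: Moves the arm, as the interface text tells. Its arguments: {"type":"object","properties":{"translation":{"type":"array"},"dr":{"type":"array"},"grip":{"type":"array"}},"required":["translation","dr","grip"]}

```bash
ls; mkdir -p pics; python3 - <<'E'
from bench import arm
import cv2
for c in ["side","top"]:
    im=arm.get_image(c); cv2.imwrite(f"pics/{c}0.png",im[:,:,::-1])
    i=arm.camera_info(c); print(c,{k:(v if k!="cam_to_world" else [[round(x,3) for x in r] for r in v]) for k,v in i.items()})
    for t in ["purifier","well","cartridge","head_top","case","pocket","lid_edge","lever_tip","bail_bar_mid","keeper"]:
        try: print(t,[(round(d["confidence"],2),[round(x) for x in d["xyz"]]) for d in arm.place_of(t,c)[:2]])
        except Exception as e: print(t,e)
print(arm.read_state())
E
```

```text
pics
side {'fx': 427.5162498369441, 'fy': 427.5162498369441, 'cx': 277.2902356847852, 'cy': 210.5515459935312, 'cam_to_world': [[np.float64(-1.0), np.float64(0.0), np.float64(0.012), np.float64(520.001)], [np.float64(-0.011), np.float64(0.494), np.float64(-0.869), np.float64(625.633)], [np.float64(-0.006), np.float64(-0.869), np.float64(-0.494), np.float64(514.684)], [np.float64(0.0), np.float64(0.0), np.float64(0.0), np.float64(1.0)]]}
purifier [(0.55, [566, 53, 3]), (0.42, [363, -269, -2])]
well [(0.78, [570, 57, 82]), (0.32, [363, -268, 2])]
cartridge []
head_top [(0.71, [569, 55, 114]), (0.7, [366, -103, -4])]
case [(0.85, [549, -246, 4]), (0.67, [398, 62, 2])]
pocket []
lid_edge [(0.91, [655, -229, 188]), (0.47, [445, -260, 80])]
lever_tip [(0.61, [444, -259, 78]), (0.61, [655, -232, 188])]
bail_bar_mid [(0.71, [447, -259, 83]), (0.52, [439, -259, 89])]
keeper []
top {'fx': 465.98877928909667, 'fy': 465.98877928909667, 'cx': 278.49131565872307, 'cy': 208.55773366874493, 'cam_to_world': [[np.float64(0.163), np.float64(-0.966), np.float64(0.202), np.float64(367.106)], [np.float64(
[... 663 characters left out ...]
: 1.1, 'joints': array([ 2.58572074e-01,  3.84717486e-01,  7.89002118e-03,  4.04157752e-05,
       -1.19398531e+00, -2.58620955e-01]), 'joint_vel': array([-0.00116011, -0.00094331, -0.00058805,  0.00018593,  0.00015338,
        0.00100246]), 'joint_efforts': array([ 3.40810420e-04, -3.92102158e+01,  1.88616532e+01,  4.19077724e+00,
       -4.85919609e-04, -1.34588413e-05]), 'position': array([ 6.24985440e+02, -3.14484762e-03,  2.08603603e+02]), 'ee_rot': array([-7.07094757e-01,  7.07118805e-01, -1.21077073e-05, -1.65561561e-05]), 'contact_force': array([-0.14479886,  0.34636887,  0.74720657]), 'wrist_torque': array([-0.02106872,  0.00966429, -0.02805733]), 'gripper_width': 85.58715101481584}
```

View pics/side0.png

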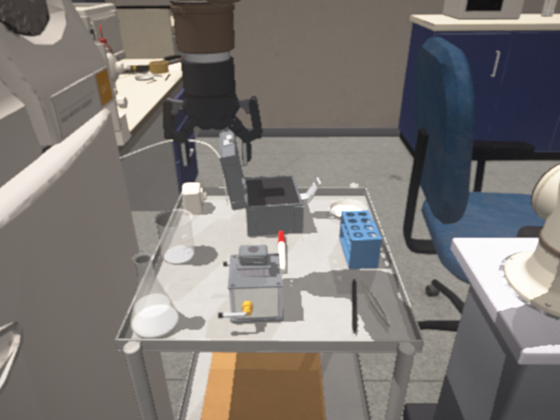

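View pics/top0.png

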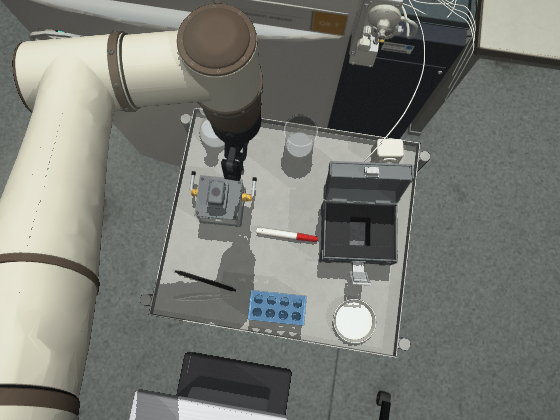

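```bash
cat > h.py <<'E'
import numpy as np, cv2
from bench import arm
def cam(c):
    i=arm.camera_info(c); return i,np.array(i["cam_to_world"],float)
def proj(p,c):
    i,T=cam(c); p=np.atleast_2d(p).astype(float)
    q=(p-T[:3,3])@T[:3,:3]
    return np.c_[i["fx"]*q[:,0]/q[:,2]+i["cx"],i["fy"]*q[:,1]/q[:,2]+i["cy"]]
def unproj(uv,z,c):
    i,T=cam(c); d=T[:3,:3]@np.array([(uv[0]-i["cx"])/i["fx"],(uv[1]-i["cy"])/i["fy"],1.])
    return T[:3,3]+d*(z-T[2,3])/d[2]
def crop(src,box,s,out):
    im=cv2.imread(src); x0,y0,x1,y1=box
    cv2.imwrite(out,cv2.resize(im[y0:y1,x0:x1],None,fx=s,fy=s,interpolation=cv2.INTER_CUBIC))
def shot(c,name):
    im=arm.get_image(c); cv2.imwrite(f"pics/{name}.png",im[:,:,::-1])
E
python3 -c "
from h import *
crop('pics/top0.png',(180,160,270,240),8,'pics/c1.png')
crop('pics/top0.png',(305,145,425,295),4,'pics/c2.png')
crop('pics/side0.png',(210,120,330,240),5,'pics/c3.png')"
```

```text
(no output)
```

View pics/c1.png

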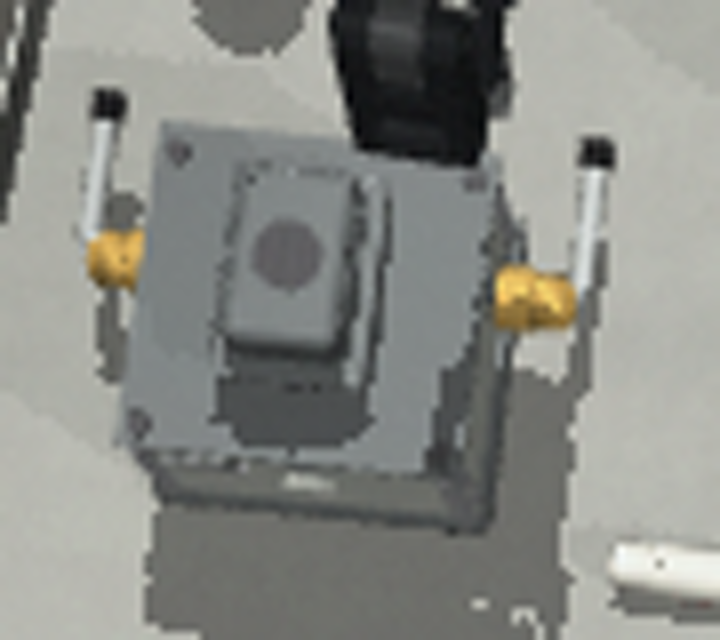

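View pics/c2.png

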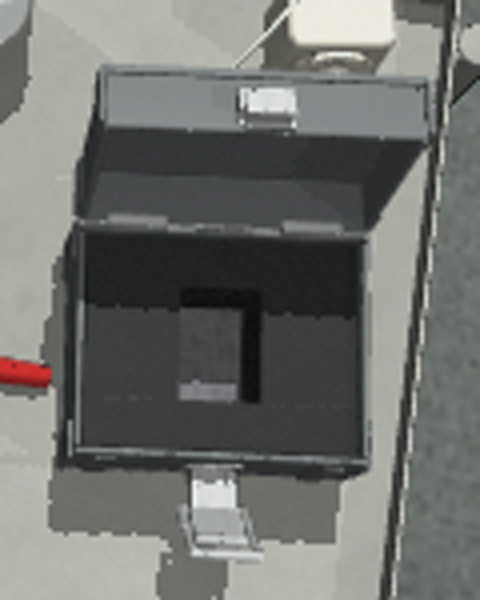

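View pics/c3.png

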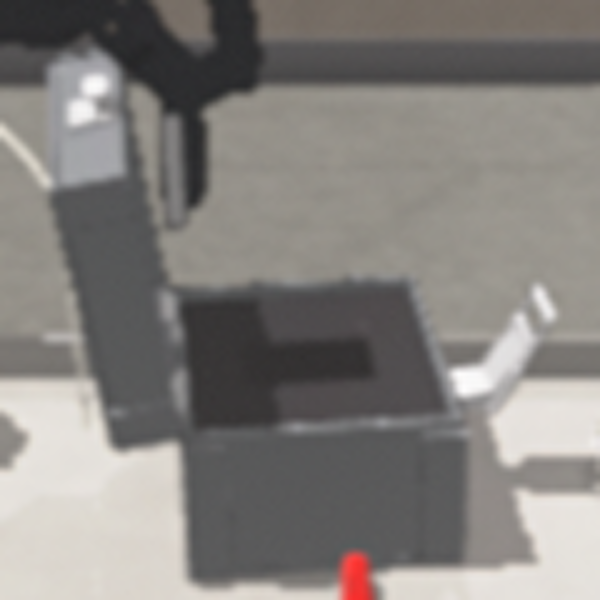

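```bash
python3 - <<'E'
from h import *
from scipy.optimize import least_squares
def fit(px,loc,x0):
    px=np.array(px,float);loc=np.array(loc,float)
    def f(p):
        c,s=np.cos(p[2]),np.sin(p[2])
        w=np.c_[p[0]+c*loc[:,0]-s*loc[:,1],p[1]+s*loc[:,0]+c*loc[:,1],loc[:,2]]
        return (proj(w,"top")-px).ravel()
    r=least_squares(f,x0,x_scale=[10,10,.1]);print(r.x.round(2),np.degrees(r.x[2]).round(2),r.fun.round(1))
o=np.array([180,160])
fit([o+np.array(p)/8 for p in [(163,123),(497,160),(468,472),(120,445)]],[(44.5,47,76),(44.5,-47,76),(-44.5,-47,76),(-44.5,47,76)],[568,52,0])
fit([o+np.array(p)/8 for p in [(245,160),(355,175),(345,350),(228,340)]],[(23,15,117),(23,-15,117),(-23,-15,117),(-23,15,117)],[568,52,0])
o=np.array([305,145])
fit([o+np.array(p)/4 for p in [(75,226),(368,235),(369,462),(63,458)]],[(60,75,74),(60,-75,74),(-60,-75,74),(-60,75,74)],[548,-246,0])
# pocket top rim
fit([o+np.array(p)/4 for p in [(180,290),(260,290),(260,402),(180,400)]],[(29.5,21,67),(29.5,-21,67),(-29.5,-21,67),(-29.5,21,67)],[548,-246,0])
E
```

```text
[5.6529e+02 5.2400e+01 7.0000e-02] 4.2 [-1.1 -0.6  1.7 -1.4  0.7  1.3 -1.2  0.6]
[5.6654e+02 5.1960e+01 1.0000e-01] 5.65 [-0.4  0.4  0.8 -0.6  0.  -0.  -0.5  0.3]
[ 5.4292e+02 -2.4472e+02  1.3000e-01] 7.25 [-0.3 -0.4 -1.  -0.1 -0.4  1.2  1.7 -0.6]
[ 5.4363e+02 -2.4652e+02  1.4000e-01] 7.75 [-0.2 -0.6  0.  -0.   0.4  0.3 -0.2  0.2]
```

```bash
python3 - <<'E'
from h import *
from scipy.optimize import least_squares
crop('pics/side0.png',(215,235,295,325),7,'pics/c4.png')
def fit(data,x0):
    def f(p):
        c,s=np.cos(p[2]),np.sin(p[2]);R=[]
        for cam_,px,loc in data:
            loc=np.array(loc,float)
            w=np.c_[p[0]+c*loc[:,0]-s*loc[:,1],p[1]+s*loc[:,0]+c*loc[:,1],loc[:,2]]
            R.append((proj(w,cam_)-np.array(px,float)).ravel())
        return np.concatenate(R)
    r=least_squares(f,x0,x_scale=[10,10,.1]);print(r.x.round(2),np.degrees(r.x[2]).round(2),r.fun.round(1))
o=np.array([305,145]);s=np.array([210,120])
top=("top",[o+np.array(p)/4 for p in [(75,226),(368,235),(369,462),(63,458)]],[(60,75,74),(60,-75,74),(-60,-75,74),(-60,75,74)])
pk=("top",[o+np.array(p)/4 for p in [(180,290),(260,290),(260,402),(180,400)]],[(29.5,21,67),(29.5,-21,67),(-29.5,-21,67),(-29.5,21,67)])
sd=("side",[s+np.array(p)/5 for p in [(185,430),(467,420),(412,283),(195,582),(467,570)]],[(60,75,74),(-60,75,74),(-60,-75,74),(60,75,0),(-60,75,0)])
fit([sd],[548,-246,0]);fit([top,pk,sd],[548,-246,0])
E
```

```text
[ 5.4429e+02 -2.4381e+02  1.2000e-01] 7.11 [ 0.3  1.5  0.   0.1  0.8 -1.8 -0.3  0.5 -0.8 -0.7]
[ 5.4363e+02 -2.4541e+02  1.2000e-01] 7.1 [ 0.2 -0.8 -0.6 -0.3 -0.1  1.   2.  -1.  -0.6 -0.8 -0.3  0.  -0.3  0.3
 -0.9  0.   0.7  1.1  0.3 -0.2  1.1 -2.1  0.   0.1 -0.5 -1.1]
```

View pics/c4.png

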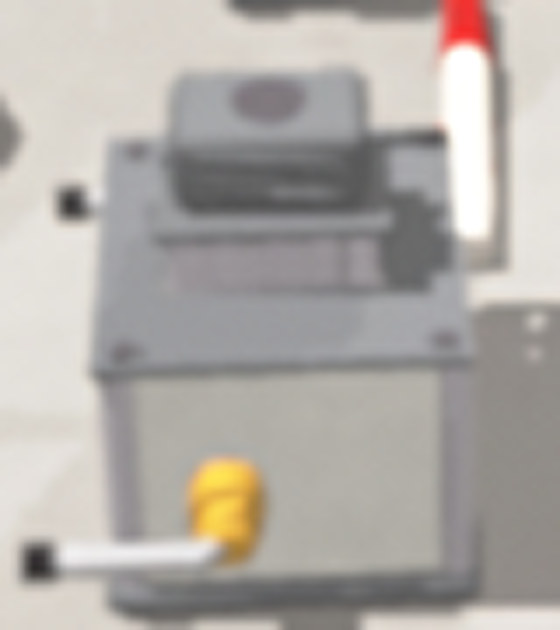

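```bash
python3 - <<'E'
from h import *
from scipy.optimize import least_squares
def fit(data,x0):
    def f(p):
        c,s=np.cos(p[2]),np.sin(p[2]);R=[]
        for cam_,px,loc in data:
            loc=np.array(loc,float)
            w=np.c_[p[0]+c*loc[:,0]-s*loc[:,1],p[1]+s*loc[:,0]+c*loc[:,1],loc[:,2]]
            R.append((proj(w,cam_)-np.array(px,float)).ravel())
        return np.concatenate(R)
    r=least_squares(f,x0,x_scale=[10,10,.1]);print(r.x.round(2),np.degrees(r.x[2]).round(2),r.fun.round(1))
o=np.array([180,160]);s=np.array([215,235])
top=("top",[o+np.array(p)/8 for p in [(163,123),(497,160),(468,472),(120,445)]],[(44.5,47,76),(44.5,-47,76),(-44.5,-47,76),(-44.5,47,76)])
hd=("top",[o+np.array(p)/8 for p in [(245,160),(355,175),(345,350),(228,340)]],[(23,15,117),(23,-15,117),(-23,-15,117),(-23,15,117)])
sd=("side",[s+np.array(p)/7 for p in [(95,375),(472,362),(110,138),(112,612),(480,600)]],[(44.5,47,76),(-44.5,47,76),(44.5,-47,76),(44.5,47,0),(-44.5,47,0)])
fit([sd],[568,52,0]);fit([top,hd,sd],[568,52,0])
E
```

```text
[5.6503e+02 5.1790e+01 6.0000e-02] 3.28 [-1.  -0.6  1.5 -0.7 -0.3 -1.4 -0.5  1.2  0.3  0.8]
[5.6565e+02 5.2020e+01 7.0000e-02] 4.0 [-0.8 -0.8  1.9 -1.4  0.8  1.2 -1.   0.4 -0.1  0.6  1.   0.1 -0.5  0.6
 -0.9  0.4 -1.1 -0.3  1.5 -0.9 -1.  -1.1 -0.6  1.5  0.2  0.7]
```

```bash
cat >> h.py <<'E'
from scipy.spatial.transform import Rotation as Rn
from scipy.linalg import logm
CASE=np.array([544,-245.,7.2]); PUR=np.array([566,52,4.3])
def loc(frame,p):
    a=np.radians(frame[2]);c,s=np.cos(a),np.sin(a)
    return np.array([frame[0]+c*p[0]-s*p[1],frame[1]+s*p[0]+c*p[1],p[2]])
def Rdown(yaw,pitch=0):
    "tool x=-case x, y=case y; pitch>0: body leans to -case x (tips point to +x)"
    a=np.radians(yaw);R0=np.array([[-np.cos(a),-np.sin(a),0],[-np.sin(a),np.cos(a),0],[0,0,-1]]).T
    return R0@Rn.from_euler('y',-pitch,degrees=True).as_matrix()
def plan(pos,R,n=5,frm=None):
    s=arm.read_state()
    p0,R0=(s["position"],Rn.from_quat(s["ee_rot"]).as_matrix()) if frm is None else frm
    A=np.eye(4);A[:3,:3]=R0;A[:3,3]=p0;B=np.eye(4);B[:3,:3]=R;B[:3,3]=pos
    D=np.linalg.inv(A)@B
    L=np.real(logm(D))/n
    from scipy.linalg import expm
    S=expm(L);rv=Rn.from_matrix(S[:3,:3]).as_rotvec(degrees=True)
    print("n",n,"trans",S[:3,3].round(1).tolist(),"dr",rv.round(2).tolist(),"tot",np.linalg.norm(D[:3,3]).round(1))
def st():
    s=arm.read_state();print(round(s["clock"],2),s["position"].round(1),"F",s["contact_force"].round(1),"w",round(s["gripper_width"],1),"q",s["joints"].round(2))
E
python3 - <<'E'
from h import *
t=Rdown(0,20)[:,2];print("tilt20 toolz",t)
plan(loc(PUR,[0,0,135]),Rdown(4.3),10)
for c in ["top"]:
  for t in ["dial_timer","dish","glass_beaker","tube_stand","marker"]: print(t,[(round(d["confidence"],2),d["xyz"].round() if hasattr(d["xyz"],'round') else d["xyz"]) for d in arm.place_of(t,c)[:1]])
E
```

```text
tilt20 toolz [ 0.34202014  0.         -0.93969262]
n 10 trans [-0.4, 8.6, 7.4] dr [-0.0, -0.0, 8.57] tot 107.7
dial_timer [(0.57, [733.0, -290.6, 2.0])]
dish [(0.87, [365.7, -267.4, -2.4])]
glass_beaker [(0.75, [734.2, -91.4, 0.0])]
tube_stand [(0.63, [367.2, -103.6, -2.3])]
marker [(0.58, [522.0, -98.0, 4.1])]
```

{"api": "send_rows", "payload": {"translation": [[-0.4,8.6,7.4],[-0.4,8.6,7.4],[-0.4,8.6,7.4],[-0.4,8.6,7.4],[-0.4,8.6,7.4]], "dr": [[0,0,8.57],[0,0,8.57],[0,0,8.57],[0,0,8.57],[0,0,8.57]], "grip": [0,0,0,0,0]}}

```text
clock: 1.98
position: [585.1, 14.4, 171.5]
ee_rot: [-0.398, 0.918, -0.0, 0.0]
contact_force: [0.2, 0.4, 0.8]
gripper_width: -0.1
```

{"api": "send_rows", "payload": {"translation": [[-0.4,8.6,7.4],[-0.4,8.6,7.4],[-0.4,8.6,7.4],[-0.4,8.6,7.4],[-0.4,8.6,7.4]], "dr": [[0,0,8.57],[0,0,8.57],[0,0,8.57],[0,0,8.57],[0,0,8.57]], "grip": [0,0,0,0,0]}}

```text
clock: 2.6
position: [566.0, 51.9, 134.5]
ee_rot: [-0.035, 0.999, 0.0, 0.0]
contact_force: [0.3, 0.7, -0.5]
gripper_width: -0.0
```

```bash
python3 -c "
from h import *
st(); plan(loc(PUR,[0,0,119]),Rdown(4.3),5)
shot('side','s1');shot('top','t1');crop('pics/s1.png',(200,150,320,270),5,'pics/s1c.png');crop('pics/t1.png',(180,130,280,230),6,'pics/t1c.png')"
```

```text
2.6 [566.   51.9 134.5] F [ 0.3  0.7 -0.5] w -0.0 q [ 0.38  0.35 -0.24  0.   -0.98 -1.88]
n 5 trans [-0.0, 0.0, 3.1] dr [0.0, 0.0, -0.06] tot 15.5
```

View pics/s1c.png

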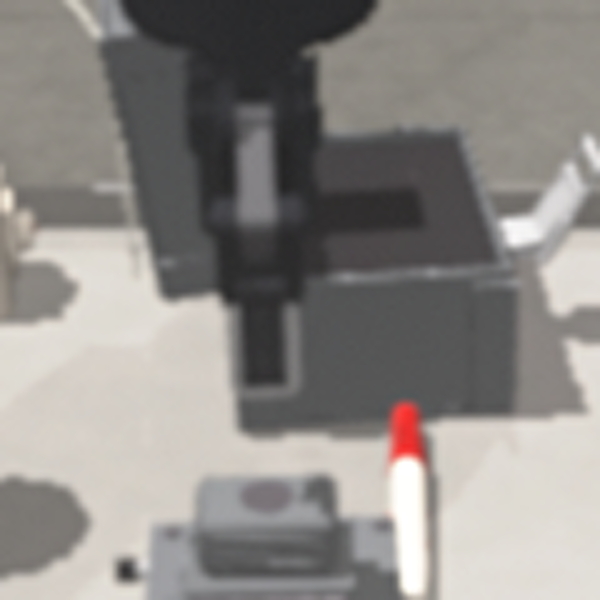

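View pics/t1c.png

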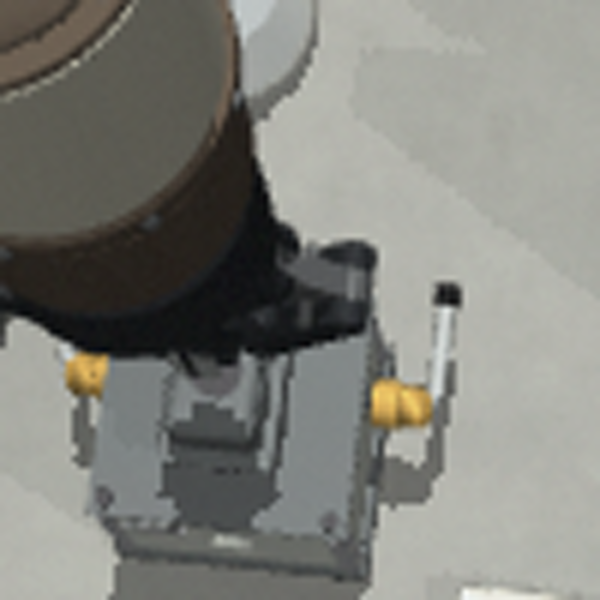

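{"api": "send_rows", "payload": {"translation": [[0,0,9],[0,0,8],[0,0,4],[0,0,4],[0,0,2]], "dr": [[0,0,0],[0,0,0],[0,0,0],[0,0,0],[0,0,0]], "grip": [0,0,0,0,0]}}

```text
clock: 3.32
position: [566.0, 51.6, 107.4]
ee_rot: [-0.038, 0.999, -0.0, -0.0]
contact_force: [0.6, -0.2, -0.2]
gripper_width: -0.0
```

{"api": "send_rows", "payload": {"translation": [[0,0,1],[0,0,1],[0,0,1],[0,0,0],[0,0,0]], "dr": [[0,0,0],[0,0,0],[0,0,0],[0,0,0],[0,0,0]], "grip": [0,0,0,0,0]}}

```text
clock: 3.95
position: [566.1, 51.7, 104.6]
ee_rot: [-0.038, 0.999, 0.0, 0.0]
contact_force: [0.3, -0.1, -0.6]
gripper_width: 0.1
```

```bash
python3 -c "
from h import *
st()
shot('side','s2');shot('top','t2');crop('pics/s2.png',(200,170,320,290),5,'pics/s2c.png');crop('pics/t2.png',(180,130,280,230),6,'pics/t2c.png')"
```

```text
3.95 [566.1  51.7 104.6] F [ 0.3 -0.1 -0.6] w 0.1 q [ 0.38  0.39 -0.28  0.   -0.91 -1.87]
```

View pics/s2c.png

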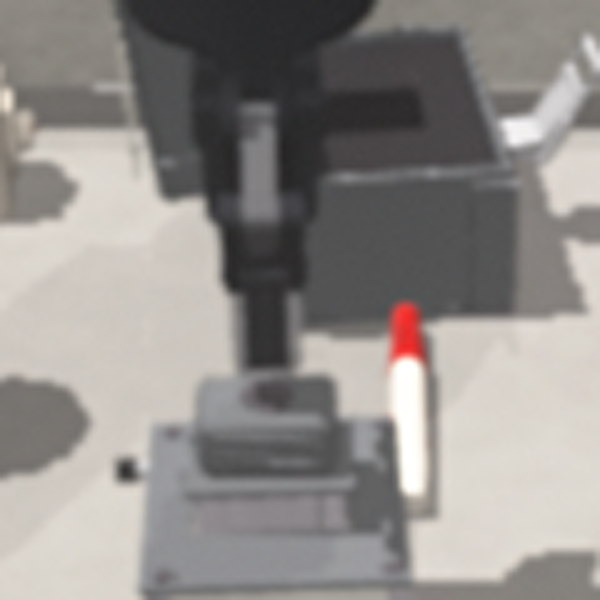

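```bash
python3 -c "
from h import *
for p in [(566,52,104.6),(566,52,117),(566,37,117),(566,67,117),(566,52,134.5)]: print(p,proj(p,'side').round(1),proj(p,'top').round(1))"
```

```text
(566, 52, 104.6) [[254.6 254.9]] [[217.4 193.7]]
(566, 52, 117) [[254.3 248.7]] [[216.6 192.2]]
(566, 37, 117) [[254.9 243.5]] [[224.  193.4]]
(566, 67, 117) [[253.8 254. ]] [[209.2 191. ]]
(566, 52, 134.5) [[254.  239.7]] [[215.4 190.1]]
```

View pics/t2c.png

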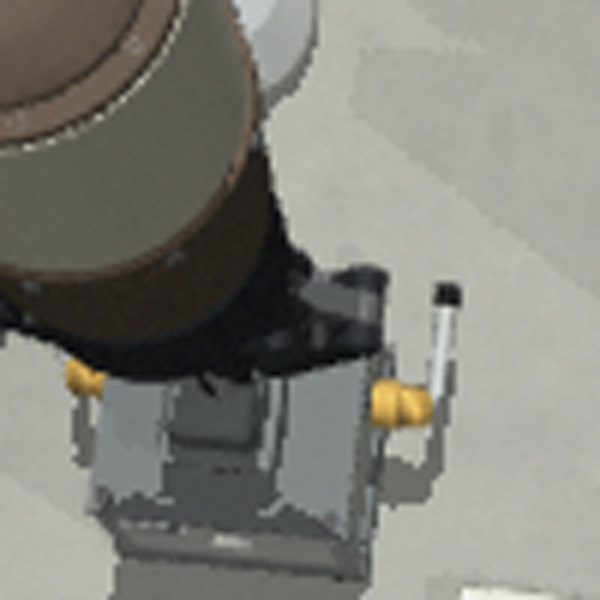

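```bash
python3 -c "
from h import *
for p in [(582,0,221.6),(668,0,221.6),(582,0,208.6),(582,-11,221.6),(582,11,221.6)]: print(p,proj(p,'side').round(1),proj(p,'top').round(1))
crop('pics/side0.png',(150,80,280,180),6,'pics/c5.png')"
```

```text
(582, 0, 221.6) [[244.1 176.7]] [[239.1 174. ]]
(668, 0, 221.6) [[191.  176.7]] [[247.7 128.9]]
(582, 0, 208.6) [[244.5 183.9]] [[239.8 176. ]]
(582, -11, 221.6) [[244.7 173.8]] [[245.2 175. ]]
(582, 11, 221.6) [[243.6 179.6]] [[233.  173.1]]
```

View pics/c5.png

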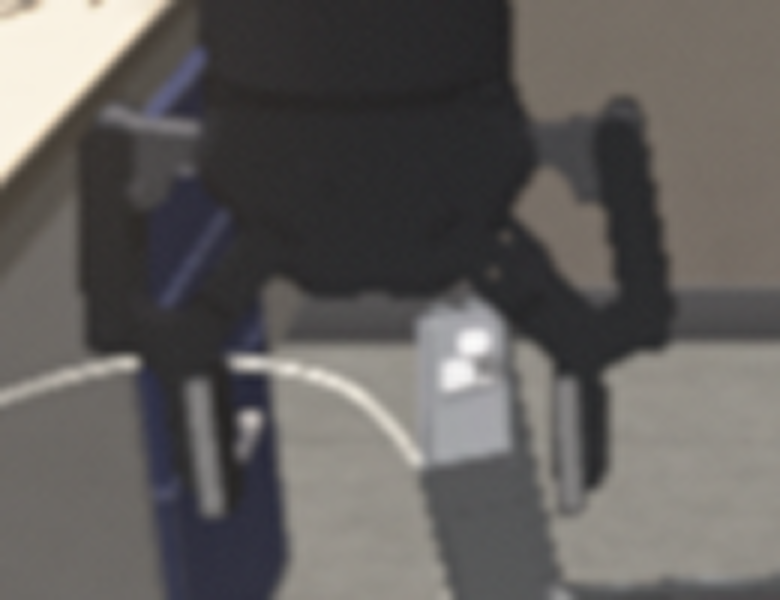

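```bash
python3 -c "
from h import *
crop('pics/t2.png',(195,170,255,220),12,'pics/t2d.png');crop('pics/s2.png',(225,200,285,260),10,'pics/s2d.png')"
```

```text
(no output)
```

View pics/t2d.png

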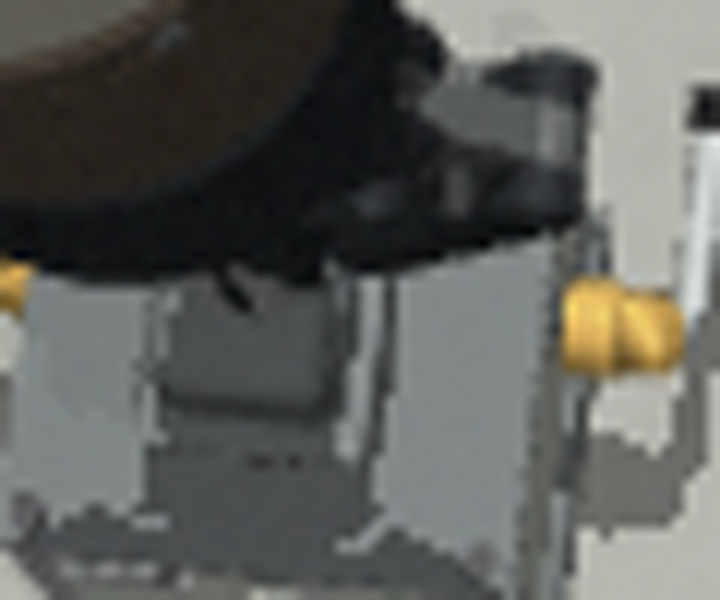

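View pics/s2d.png

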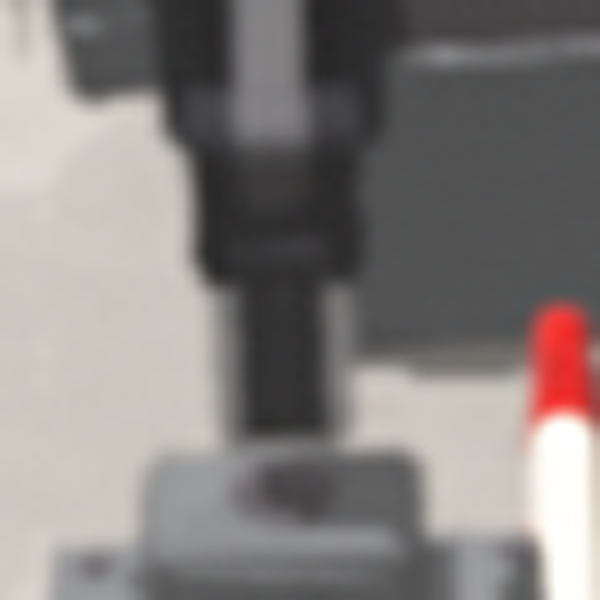

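{"api": "send_rows", "payload": {"translation": [[0,0,2],[0,0,2],[0,0,2],[0,0,2],[0,0,0]], "dr": [[0,0,0],[0,0,0],[0,0,0],[0,0,0],[0,0,0]], "grip": [0,0,0,0,0]}}

```text
clock: 4.68
position: [565.9, 51.6, 96.4]
ee_rot: [-0.038, 0.999, -0.0, -0.0]
contact_force: [0.2, -0.1, -0.5]
gripper_width: 0.1
```

```bash
python3 -c "
from h import *
st()
shot('side','s3');crop('pics/s3.png',(225,200,285,260),10,'pics/s3d.png')"
```

```text
4.67 [565.9  51.6  96.4] F [ 0.2 -0.1 -0.5] w 0.1 q [ 0.38  0.4  -0.28 -0.   -0.89 -1.87]
```

View pics/s3d.png

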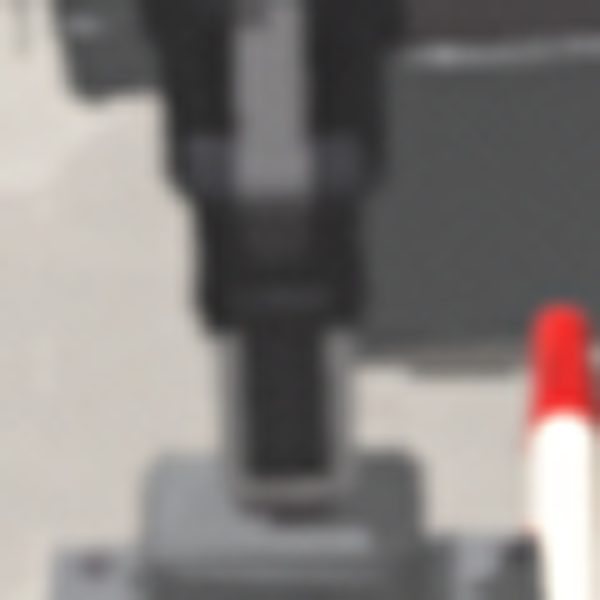

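{"api": "send_rows", "payload": {"translation": [[0,0,1],[0,0,1],[0,0,1],[0,0,1],[0,0,0]], "dr": [[0,0,0],[0,0,0],[0,0,0],[0,0,0],[0,0,0]], "grip": [0,0,0,0,0]}}

```text
clock: 5.35
position: [566.6, 51.7, 93.7]
ee_rot: [-0.038, 0.999, -0.0, 0.001]
contact_force: [-1.1, -0.4, 6.1]
gripper_width: -0.1
```

{"api": "send_rows", "payload": {"translation": [[0,0,2],[0,0,2],[0,0,2],[0,0,2],[0,0,1]], "dr": [[0,0,0],[0,0,0],[0,0,0],[0,0,0],[0,0,0]], "grip": [0,0,0,0,0]}}

```text
clock: 5.98
position: [566.9, 51.7, 85.3]
ee_rot: [-0.038, 0.999, -0.0, 0.001]
contact_force: [-1.7, -0.5, 7.7]
gripper_width: 0.1
```

{"api": "send_rows", "payload": {"translation": [[0,0,1],[0,0,1],[0,0,1],[0,0,1],[0,0,1]], "dr": [[0,0,0],[0,0,0],[0,0,0],[0,0,0],[0,0,0]], "grip": [0,0,0,0,0]}}

```text
clock: 6.6
position: [567.3, 51.6, 81.4]
ee_rot: [-0.038, 0.999, -0.0, 0.002]
contact_force: [-4.2, -0.2, 15.0]
gripper_width: -0.1
```

{"api": "send_rows", "payload": {"translation": [[0,0,1],[0,0,1],[0,0,0],[0,0,-5],[0,0,-10]], "dr": [[0,0,0],[0,0,0],[0,0,0],[0,0,0],[0,0,0]], "grip": [0,0,0,0,0]}}

```text
clock: 7.22
position: [566.5, 51.7, 92.8]
ee_rot: [-0.038, 0.999, 0.0, 0.001]
contact_force: [-1.1, -0.0, 3.6]
gripper_width: -0.2
```

{"api": "send_rows", "payload": {"translation": [[0,0,-20],[0,0,-25],[0,0,-25],[0,0,0],[0,0,0]], "dr": [[0,0,0],[0,0,0],[0,0,0],[0,0,0],[0,0,0]], "grip": [0,0,0,80,80]}}

```text
clock: 7.85
position: [565.3, 51.6, 160.6]
ee_rot: [-0.037, 0.999, 0.0, -0.001]
contact_force: [1.0, 0.2, 0.3]
gripper_width: 35.7
```

```bash
python3 -c "
from h import *
st()
print(arm.place_of('head_top','side')[:1])
shot('side','s4');shot('top','t4');crop('pics/s4.png',(190,150,310,300),4,'pics/s4d.png')
for c in ['side','top']:
  print(arm.place_of('head_top',c)[:1],arm.place_of('cartridge',c)[:1])"
```

```text
7.85 [565.3  51.6 160.6] F [1.  0.2 0.3] w 35.7 q [ 0.38  0.33 -0.2  -0.   -1.04 -1.87]
[{'xyz': [563.4, 54.9, 113.2], 'confidence': 0.93}]
[{'xyz': [565.6, 55.8, 138.4], 'confidence': 0.88}] [{'xyz': [566.2, 55.3, 49.4], 'confidence': 0.68}]
[{'xyz': [569.4, 51.8, 141.3], 'confidence': 0.97}] [{'xyz': [363.9, -264.6, -3.1], 'confidence': 0.39}]
```

View pics/s4d.png

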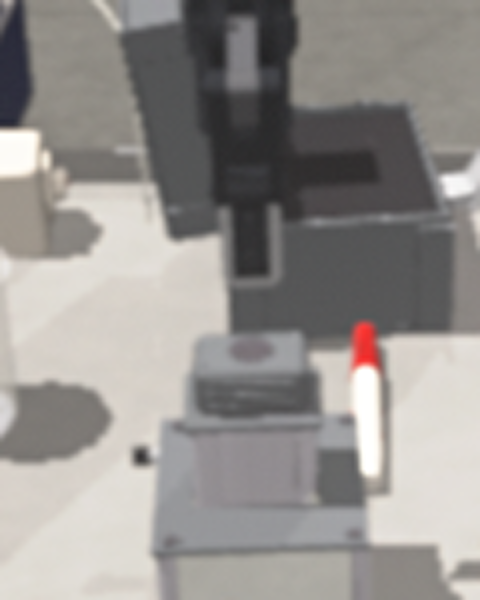

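{"api": "send_rows", "payload": {"translation": [[-1,1,10],[0,0,12],[0,0,14],[0,0,14],[0,0,12]], "dr": [[0,0,0],[0,0,0],[0,0,0],[0,0,0],[0,0,0]], "grip": [80,80,80,80,80]}}

```text
clock: 8.82
position: [566.7, 52.6, 98.3]
ee_rot: [-0.037, 0.999, -0.0, -0.0]
contact_force: [0.5, -0.3, 0.1]
gripper_width: 79.9
```

```bash
python3 -c "
from h import *
st()
shot('side','s5');shot('top','t5');crop('pics/s5.png',(190,150,310,300),4,'pics/s5d.png')"
```

```text
8.82 [566.7  52.6  98.3] F [ 0.5 -0.3  0.1] w 79.9 q [ 0.38  0.39 -0.28 -0.   -0.9  -1.87]
```

View pics/s5d.png

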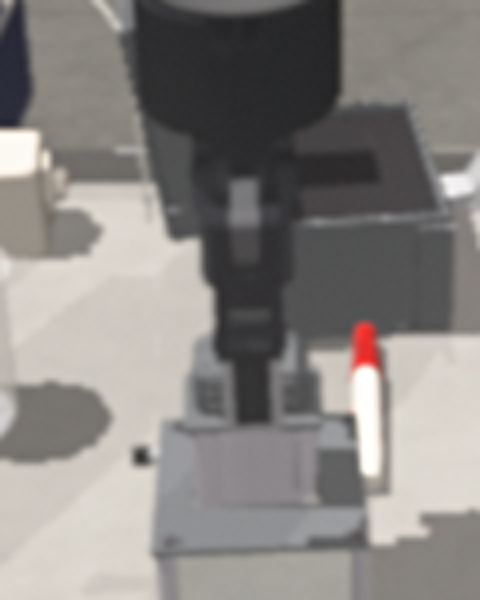

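{"api": "send_rows", "payload": {"translation": [[0,0,0],[0,0,0],[0,0,0],[0,0,0],[0,0,0]], "dr": [[0,0,0],[0,0,0],[0,0,0],[0,0,0],[0,0,0]], "grip": [20,15,15,15,15]}}

```text
clock: 9.55
position: [567.4, 53.0, 100.2]
ee_rot: [-0.038, 0.999, 0.0, 0.001]
contact_force: [0.2, 1.3, 3.1]
gripper_width: 28.5
```

{"api": "send_rows", "payload": {"translation": [[0,0,0],[0,0,-8],[0,0,-16],[0,0,-20],[0,0,-20]], "dr": [[0,0,0],[0,0,0],[0,0,0],[0,0,0],[0,0,0]], "grip": [15,15,15,15,15]}}

```text
clock: 10.18
position: [566.6, 52.6, 164.6]
ee_rot: [-0.037, 0.999, -0.0, -0.0]
contact_force: [0.7, -0.0, -3.3]
gripper_width: 28.4
```

```bash
python3 -c "
from h import *
st()
shot('side','s6');crop('pics/s6.png',(190,120,310,270),4,'pics/s6d.png')
plan(loc(CASE,[0,0,52+100]),Rdown(7.2),10)"
```

```text
10.18 [566.6  52.6 164.6] F [ 0.7 -0.  -3.3] w 28.4 q [ 0.38  0.33 -0.2  -0.   -1.05 -1.87]
n 10 trans [5.4, -29.4, 1.6] dr [0.0, 0.03, -0.29] tot 299.2
```

View pics/s6d.png

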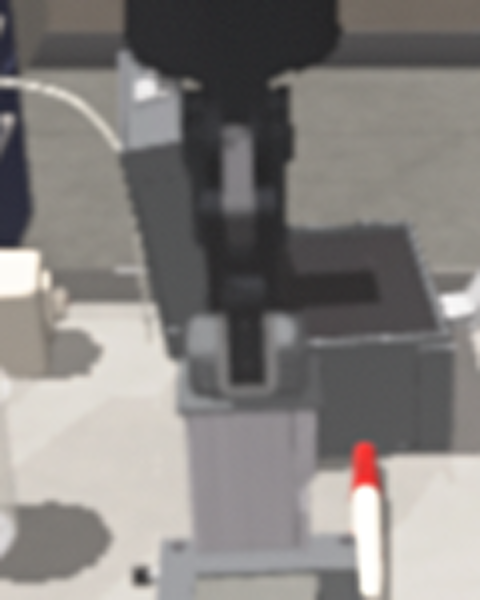

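{"api": "send_rows", "payload": {"translation": [[3,-15,0],[5,-29.4,1],[5.4,-32,1.6],[5.4,-32,1.6],[5.4,-32,1.6]], "dr": [[0,0,-0.3],[0,0,-0.3],[0,0,-0.3],[0,0,-0.3],[0,0,-0.3]], "grip": [15,15,15,15,15]}}

```text
clock: 10.85
position: [553.5, -91.0, 156.6]
ee_rot: [-0.05, 0.999, 0.0, -0.001]
contact_force: [0.2, -0.3, -2.9]
gripper_width: 28.5
```

{"api": "send_rows", "payload": {"translation": [[5.4,-32,1.6],[5.4,-32,1.6],[5.4,-32,1.6],[5.4,-30,1.6],[5.4,-20,1.6]], "dr": [[0,0,-0.3],[0,0,-0.3],[0,0,-0.3],[0,0,-0.3],[0,0,-0.3]], "grip": [15,15,15,15,15]}}

```text
clock: 11.48
position: [542.5, -239.1, 148.3]
ee_rot: [-0.063, 0.998, 0.0, -0.002]
contact_force: [-0.1, 0.1, -3.3]
gripper_width: 28.6
```

```bash
python3 -c "
from h import *
st();plan(loc(CASE,[0,0,52+82]),Rdown(7.2),5)
for t in ['pocket','case','cartridge','head_top']: 
  for c in ['side','top']: print(t,c,arm.place_of(t,c)[:1])"
```

```text
11.47 [ 542.5 -239.1  148.3] F [-0.1  0.1 -3.3] w 28.6 q [-0.14  0.38 -0.16 -0.   -1.04 -1.3 ]
n 5 trans [-0.1, -1.2, 2.9] dr [0.01, -0.04, 0.0] tot 15.5
pocket side []
pocket top [{'xyz': [545.8, -242.5, 4.7], 'confidence': 0.78}]
case side [{'xyz': [547.4, -244.2, -0.4], 'confidence': 0.94}]
case top []
cartridge side [{'xyz': [566.7, 50.9, 114.9], 'confidence': 0.9}]
cartridge top [{'xyz': [568.7, 49.3, 48.2], 'confidence': 0.58}]
head_top side [{'xyz': [564.7, 52.4, 204.5], 'confidence': 0.86}]
head_top top [{'xyz': [568.2, 50.4, 141.2], 'confidence': 0.55}]
```

{"api": "send_rows", "payload": {"translation": [[0,-3,0],[0,-3,4],[0,0,5],[0,0,5],[0,0,0]], "dr": [[0,0,0],[0,0,0],[0,0,0],[0,0,0],[0,0,0]], "grip": [15,15,15,15,15]}}

```text
clock: 12.5
position: [544.6, -243.1, 135.0]
ee_rot: [-0.064, 0.998, 0.0, -0.001]
contact_force: [0.1, 0.1, -2.5]
gripper_width: 28.5
```

```bash
python3 -c "
from h import *
st();shot('side','s7');shot('top','t7');crop('pics/s7.png',(190,100,310,240),5,'pics/s7d.png');crop('pics/t7.png',(305,145,425,295),4,'pics/t7d.png')
for t in ['pocket','case','cartridge','head_top']: 
  for c in ['side','top']: print(t,c,arm.place_of(t,c)[:1])"
```

```text
12.5 [ 544.6 -243.1  135. ] F [ 0.1  0.1 -2.5] w 28.5 q [-0.15  0.4  -0.17 -0.   -1.01 -1.29]
pocket side []
pocket top [{'xyz': [545.1, -246.0, 4.8], 'confidence': 0.63}]
case side [{'xyz': [546.5, -245.2, 1.3], 'confidence': 0.57}]
case top [{'xyz': [544.4, -248.7, -1.2], 'confidence': 0.64}]
cartridge side [{'xyz': [542.9, -245.7, 82.4], 'confidence': 0.74}]
cartridge top [{'xyz': [571.1, 53.6, 70.2], 'confidence': 0.61}]
head_top side [{'xyz': [547.3, -242.5, 173.9], 'confidence': 0.58}]
head_top top [{'xyz': [547.5, -244.1, 178.9], 'confidence': 0.66}]
```

View pics/s7d.png

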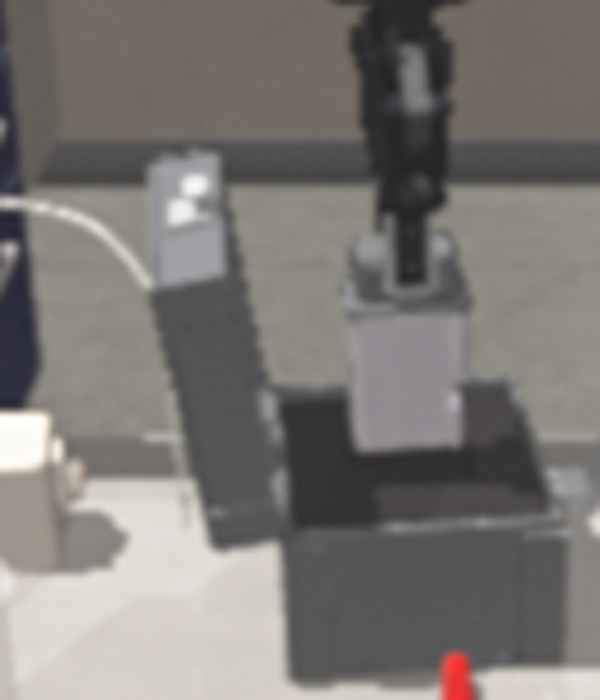

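View pics/t7d.png

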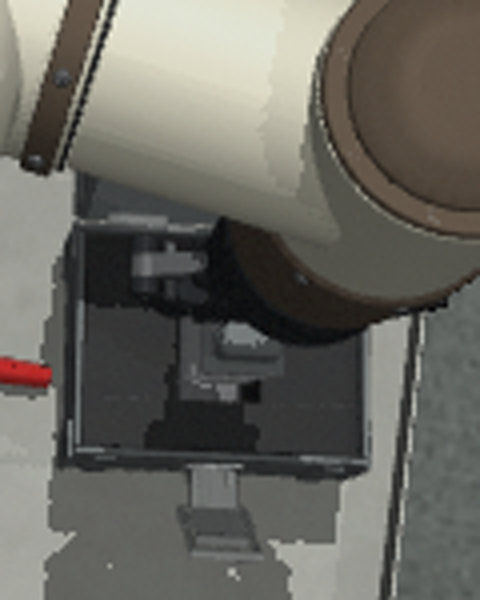

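```bash
python3 -c "
from h import *
F=[544.6,-243.1,7.2]
for p in [(25,17,82),(-25,17,82),(28,20,152),(-28,20,152),(-28,20,148)]: print(p,proj(loc(F,p),'side').round(1))
for p in [(-28,-20,152),(-28,20,152),(-25,-17,82),(-25,17,82),(-23,-15,174),(-23,15,174)]: print(p,((proj(loc(F,p),'top')-[305,145])*4).round(0))
"
```

```text
(25, 17, 82) [[261.4 191. ]]
(-25, 17, 82) [[283.6 189.7]]
(28, 20, 152) [[259.3 162.5]]
(-28, 20, 152) [[285.2 161.2]]
(-28, 20, 148) [[285.2 162.9]]
(-28, -20, 152) [[286. 374.]]
(-28, 20, 152) [[200. 371.]]
(-25, -17, 82) [[252. 388.]]
(-25, 17, 82) [[185. 385.]]
(-23, -15, 174) [[285. 356.]]
(-23, 15, 174) [[219. 353.]]
```

{"api": "send_rows", "payload": {"translation": [[0,-2.2,0],[0,0,8],[0,0,12],[0,0,12],[0,0,10]], "dr": [[0,0,0],[0,0,0],[0,0,0],[0,0,0],[0,0,0]], "grip": [15,15,15,15,15]}}

```text
clock: 13.62
position: [544.9, -245.3, 92.4]
ee_rot: [-0.064, 0.998, 0.0, -0.001]
contact_force: [-0.4, 0.1, -2.1]
gripper_width: 28.7
```

{"api": "send_rows", "payload": {"translation": [[0,0,9],[0,0,9],[0,0,6],[0,0,4],[0,0,2]], "dr": [[0,0,0],[0,0,0],[0,0,0],[0,0,0],[0,0,0]], "grip": [15,15,15,15,15]}}

```text
clock: 14.25
position: [545.5, -245.5, 63.7]
ee_rot: [-0.064, 0.998, -0.0, 0.0]
contact_force: [-0.6, 0.5, -2.3]
gripper_width: 28.6
```

{"api": "send_rows", "payload": {"translation": [[0,0,1],[0,0,1],[0,0,1],[0,0,1],[0,0,0]], "dr": [[0,0,0],[0,0,0],[0,0,0],[0,0,0],[0,0,0]], "grip": [15,15,15,15,15]}}

```text
clock: 14.88
position: [545.6, -245.5, 60.6]
ee_rot: [-0.064, 0.998, -0.0, 0.0]
contact_force: [-1.5, 0.8, 2.7]
gripper_width: 28.8
```

{"api": "send_rows", "payload": {"translation": [[0,0,0],[0,0,0],[0,0,0],[0,0,0],[0,0,-5]], "dr": [[0,0,0],[0,0,0],[0,0,0],[0,0,0],[0,0,0]], "grip": [60,70,70,70,70]}}

```text
clock: 15.5
position: [545.1, -245.4, 64.6]
ee_rot: [-0.064, 0.998, 0.0, -0.0]
contact_force: [-0.6, 0.3, 0.5]
gripper_width: 70.2
```

{"api": "send_rows", "payload": {"translation": [[0,0,-15],[0,0,-25],[0,0,-30],[0,0,-40],[0,0,-40]], "dr": [[0,0,0],[0,0,0],[0,0,0],[0,0,0],[0,0,0]], "grip": [70,70,70,0,0]}}

```text
clock: 16.12
position: [545.3, -245.6, 217.4]
ee_rot: [-0.064, 0.998, -0.0, 0.001]
contact_force: [1.6, 0.4, 0.9]
gripper_width: 34.2
```

```bash
python3 -c "
from h import *
st();shot('side','s8');shot('top','t8');crop('pics/s8.png',(190,90,330,240),4,'pics/s8d.png')
for t in ['cartridge','head_top','lid_edge','lever_tip','bail_bar_mid','keeper']: 
  for c in ['side','top']: print(t,c,arm.place_of(t,c)[:1])"
```

```text
16.12 [ 545.3 -245.6  217.4] F [1.6 0.4 0.9] w 34.2 q [-0.15  0.33 -0.05  0.   -1.19 -1.29]
cartridge side [{'xyz': [631.7, -234.1, 193.7], 'confidence': 0.5}]
cartridge top [{'xyz': [545.2, -246.1, 6.1], 'confidence': 0.96}]
head_top side [{'xyz': [544.8, -244.2, 97.6], 'confidence': 0.98}]
head_top top [{'xyz': [549.6, -247.7, 102.2], 'confidence': 0.58}]
lid_edge side [{'xyz': [656.9, -232.0, 188.2], 'confidence': 0.59}]
lid_edge top []
lever_tip side [{'xyz': [655.4, -228.9, 190.0], 'confidence': 0.69}]
lever_tip top [{'xyz': [448.6, -261.0, 76.1], 'confidence': 0.59}]
bail_bar_mid side [{'xyz': [438.8, -254.8, 88.8], 'confidence': 0.42}]
bail_bar_mid top [{'xyz': [435.3, -256.2, 86.6], 'confidence': 0.54}]
keeper side [{'xyz': [632.9, -231.8, 190.3], 'confidence': 0.66}]
keeper top [{'xyz': [635.3, -235.6, 196.4], 'confidence': 0.96}]
```

View pics/s8d.png

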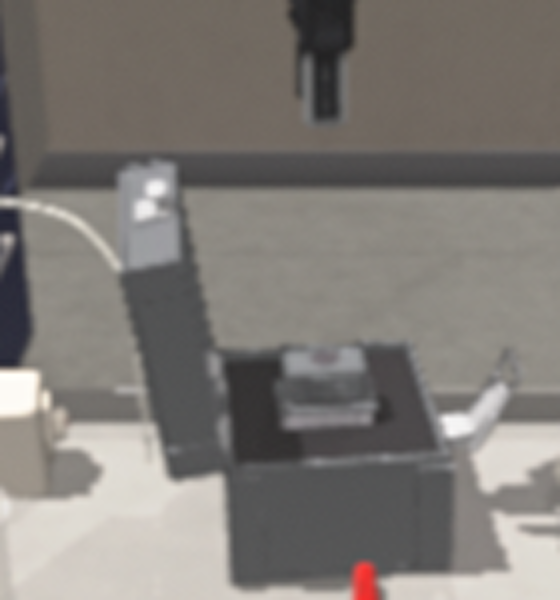

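View pics/t8.png

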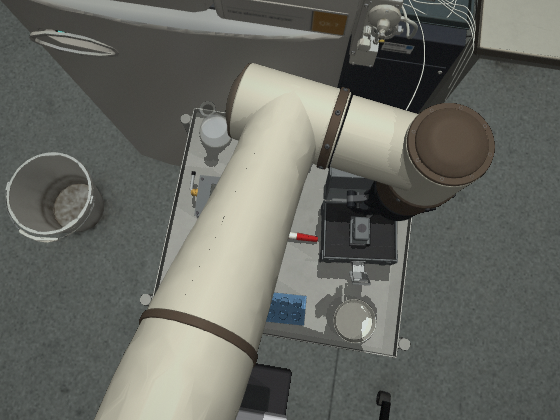

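```bash
sed -i 's/CASE=np.array(\[544,-245.,7.2\])/CASE=np.array([545,-245.5,7.2])/' h.py; python3 -c "
from h import *
prev=np.array([140,165.])
for th in [1.74,1.57,1.4,1.2,1.0,.8,.6,.4,.2,.05,0,-.03]:
    x=60-95*np.cos(th)+32*np.sin(th)+11; z=74+95*np.sin(th)+32*np.cos(th)
    d=np.array([x,z])-prev; prev=np.array([x,z]); print(th,'tip',x.round(1),z.round(1),'tool dx',-d[0].round(1),'dz',-d[1].round(1))
plan(loc(CASE,[140,0,217]),Rdown(7.2),5)"
```

```text
1.74 tip 118.5 162.3 tool dx 21.5 dz 2.7
1.57 tip 102.9 169.0 tool dx 15.6 dz -6.8
1.4 tip 86.4 173.1 tool dx 16.5 dz -4.0
1.2 tip 66.4 174.1 tool dx 20.0 dz -1.1
1.0 tip 46.6 171.2 tool dx 19.8 dz 2.9
0.8 tip 27.8 164.4 tool dx 18.8 dz 6.8
0.6 tip 10.7 154.1 tool dx 17.1 dz 10.4
0.4 tip -4.0 140.5 tool dx 14.7 dz 13.6
0.2 tip -15.7 124.2 tool dx 11.7 dz 16.2
0.05 tip -22.3 110.7 tool dx 6.5 dz 13.5
0 tip -24.0 106.0 tool dx 1.7 dz 4.7
-0.03 tip -24.9 103.1 tool dx 0.9 dz 2.9
n 5 trans [-27.9, -0.0, -0.5] dr [0.0, -0.01, 0.02] tot 139.7
```

{"api": "send_rows", "payload": {"translation": [[-24,0,0],[-31,0,0],[-31,0,0],[-31,0,0],[-24,0,0]], "dr": [[0,0,0],[0,0,0],[0,0,0],[0,0,0],[0,0,0]], "grip": [0,0,0,0,0]}}

```text
clock: 17.45
position: [686.3, -227.3, 214.2]
ee_rot: [-0.064, 0.998, 0.0, -0.0]
contact_force: [-0.3, -0.4, 0.9]
gripper_width: -0.2
```

```bash
python3 -c "
from h import *
st();shot('side','s9');crop('pics/s9.png',(150,60,310,220),4,'pics/s9d.png')"
```

```text
17.45 [ 686.3 -227.3  214.2] F [-0.3 -0.4  0.9] w -0.2 q [-0.1   0.55  0.3   0.   -1.32 -1.35]
```

View pics/s9d.png

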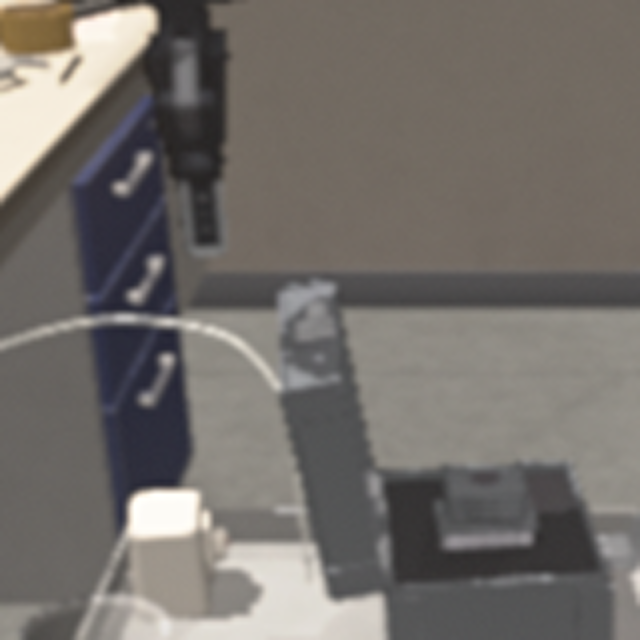

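{"api": "send_rows", "payload": {"translation": [[0,0,25],[0,0,25],[0,0,22],[10,0,2],[12,0,0]], "dr": [[0,0,0],[0,0,0],[0,0,0],[0,0,0],[0,0,0]], "grip": [0,0,0,0,0]}}

```text
clock: 18.12
position: [663.2, -230.6, 141.5]
ee_rot: [-0.064, 0.998, -0.0, 0.001]
contact_force: [2.3, 1.4, 3.7]
gripper_width: 0.3
```

{"api": "send_rows", "payload": {"translation": [[8,0,-4],[8,0,-3],[8,0,-2],[9,0,-2],[10,0,-1]], "dr": [[0,0,0],[0,0,0],[0,0,0],[0,0,0],[0,0,0]], "grip": [0,0,0,0,0]}}

```text
clock: 18.75
position: [621.1, -235.9, 154.1]
ee_rot: [-0.064, 0.998, -0.0, 0.001]
contact_force: [3.2, 1.1, 3.1]
gripper_width: -0.2
```

```bash
python3 -c "
from h import *
st();shot('side','s10');crop('pics/s10.png',(150,60,310,220),4,'pics/s10d.png')"
```

```text
18.75 [ 621.1 -235.9  154.1] F [3.2 1.1 3.1] w -0.2 q [-0.12  0.49  0.03  0.   -1.11 -1.32]
```

View pics/s10d.png

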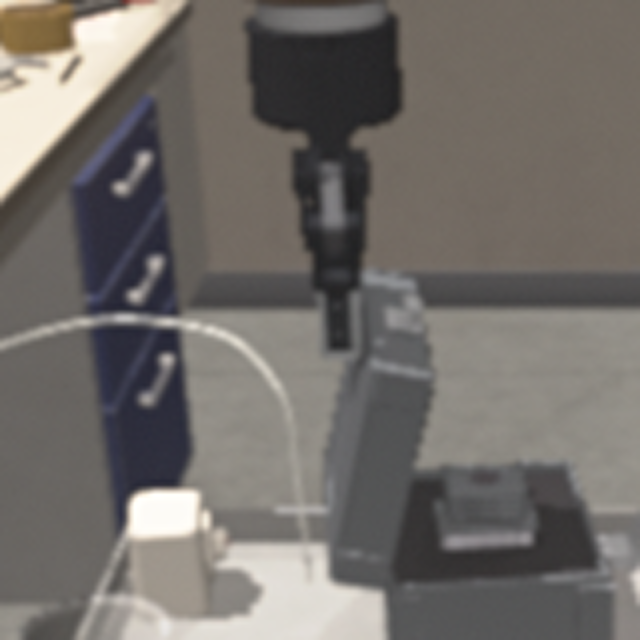

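{"api": "send_rows", "payload": {"translation": [[11,0,2],[10,0,1.5],[10,0,1.5],[10,0,3],[9,0,4]], "dr": [[0,0,0],[0,0,0],[0,0,0],[0,0,0],[0,0,0]], "grip": [0,0,0,0,0]}}

```text
clock: 19.42
position: [569.9, -242.3, 140.2]
ee_rot: [-0.063, 0.998, 0.0, -0.001]
contact_force: [1.3, -0.9, 0.4]
gripper_width: 0.2
```

{"api": "send_rows", "payload": {"translation": [[9,0,5],[8,0,6],[8,0,6.5],[7,0,7],[6,0,8]], "dr": [[0,0,0],[0,0,0],[0,0,0],[0,0,0],[0,0,0]], "grip": [0,0,0,0,0]}}

```text
clock: 20.05
position: [532.4, -246.9, 107.5]
ee_rot: [-0.064, 0.998, 0.0, -0.001]
contact_force: [-0.3, -0.0, 0.6]
gripper_width: -0.3
```

```bash
python3 -c "
from h import *
st();shot('side','s11');crop('pics/s11.png',(190,80,350,240),4,'pics/s11d.png')
s=arm.read_state()['position'];d=s-np.array([545,-245.5,-22.5]);a=np.radians(7.2);print('local',d[0]*np.cos(a)+d[1]*np.sin(a),-d[0]*np.sin(a)+d[1]*np.cos(a),d[2])"
```

```text
20.05 [ 532.4 -246.9  107.5] F [-0.3 -0.   0.6] w -0.3 q [-0.16  0.41 -0.22 -0.   -0.94 -1.28]
local -13.911992976438313 0.6980623569655378 128.64058714215844
```

View pics/s11d.png

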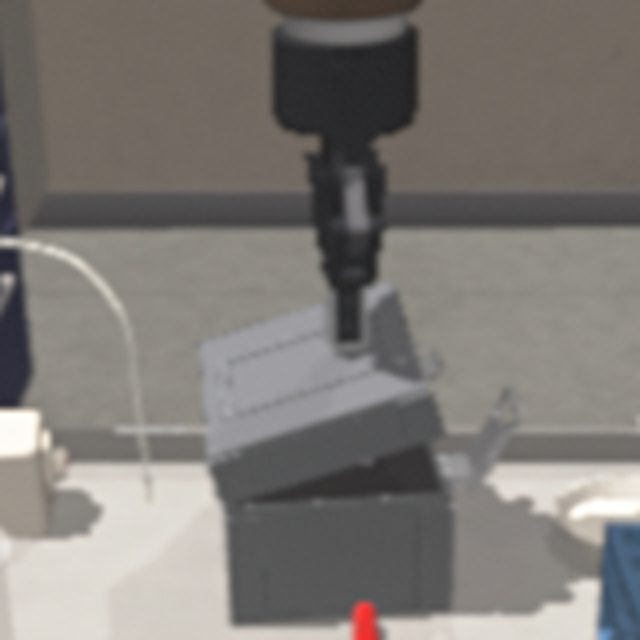

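{"api": "send_rows", "payload": {"translation": [[4,0,6],[3,0,6],[2,0,5],[1,0,5],[0,0,2]], "dr": [[0,0,0],[0,0,0],[0,0,0],[0,0,0],[0,0,0]], "grip": [0,0,0,0,0]}}

```text
clock: 20.72
position: [523.4, -248.2, 83.8]
ee_rot: [-0.064, 0.998, 0.0, -0.0]
contact_force: [-0.9, 0.2, 1.0]
gripper_width: -0.0
```

{"api": "send_rows", "payload": {"translation": [[0,0,1],[0,0,1],[0,0,1],[0,0,1],[0,0,0]], "dr": [[0,0,0],[0,0,0],[0,0,0],[0,0,0],[0,0,0]], "grip": [0,0,0,0,0]}}

```text
clock: 21.35
position: [523.6, -248.4, 83.3]
ee_rot: [-0.064, 0.998, -0.001, 0.0]
contact_force: [-6.4, 3.5, 15.5]
gripper_width: -0.0
```

{"api": "send_rows", "payload": {"translation": [[0,0,-10],[0,0,-20],[20,0,-15],[25,0,0],[25,0,0]], "dr": [[0,0,0],[0,0,0],[0,0,0],[0,0,0],[0,0,0]], "grip": [0,0,0,0,0]}}

```text
clock: 21.98
position: [454.1, -257.2, 125.6]
ee_rot: [-0.064, 0.998, -0.0, 0.001]
contact_force: [-0.0, -0.3, -0.5]
gripper_width: -0.0
```

```bash
cat >> h.py <<'E'
def l2c(p):
    d=np.array(p)-np.array([CASE[0],CASE[1],0]);a=np.radians(CASE[2])
    return np.array([d[0]*np.cos(a)+d[1]*np.sin(a),-d[0]*np.sin(a)+d[1]*np.cos(a),d[2]]).round(1)
E
python3 -c "
from h import *
st();shot('side','s12');shot('top','t12');crop('pics/s12.png',(220,120,350,240),5,'pics/s12d.png');crop('pics/t12.png',(305,145,425,295),4,'pics/t12d.png')
print(l2c(arm.read_state()['position']))
for t in ['lid_edge','lever_tip','bail_bar_mid','keeper']: 
  for c in ['side','top']: print(t,c,[(d['xyz'],l2c(d['xyz']),d['confidence']) for d in arm.place_of(t,c)[:2]])"
```

```text
21.98 [ 454.1 -257.2  125.6] F [-0.  -0.3 -0.5] w -0.0 q [-0.2   0.29 -0.36 -0.   -0.92 -1.24]
[-9.340e+01  1.000e-01  1.254e+02]
lid_edge side [([486.9, -250.7, 105.6], array([-58.3,   2.1, 105.6]), 0.57)]
lid_edge top [([731.7, -289.3, 2.0], array([179.7, -66.9,   2. ]), 0.39)]
lever_tip side []
lever_tip top [([451.7, -258.4, 74.0], array([-94.2,  -1.1,  74. ]), 0.64), ([365.9, -104.0, -2.4], array([-160. ,  162.8,   -2.4]), 0.26)]
bail_bar_mid side [([445.5, -258.3, 82.2], array([-100.3,   -0.2,   82.2]), 0.75), ([438.9, -257.8, 91.6], array([-106.8,    1.1,   91.6]), 0.43)]
bail_bar_mid top [([436.7, -260.9, 89.0], array([-109.4,   -1.7,   89. ]), 0.5)]
keeper side [([480.9, -251.0, 81.1], array([-64.3,   2.6,  81.1]), 0.7)]
keeper top []
```

View pics/s12d.png

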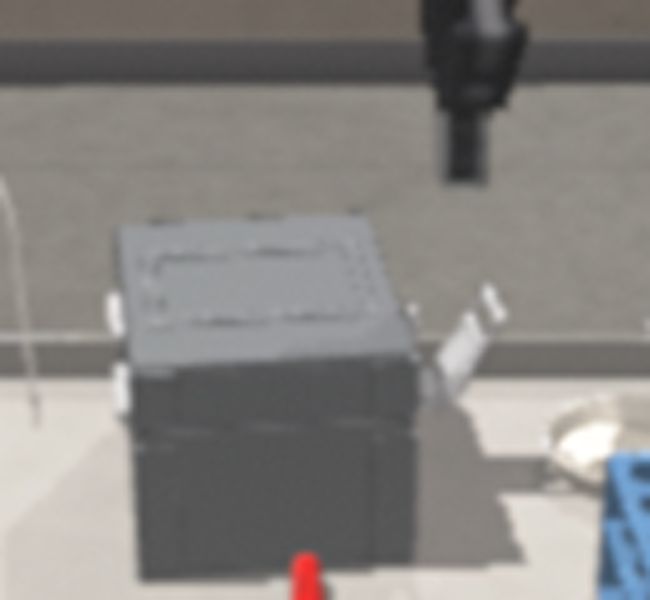

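View pics/t12d.png

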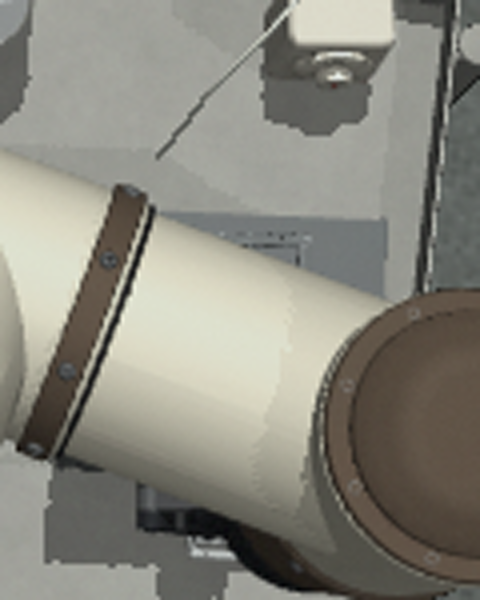

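```bash
python3 -c "
from h import *
crop('pics/s12.png',(290,165,335,210),14,'pics/s12e.png')
for p in [(-108,16,91),(-108,-16,91),(-112,16,92),(-112,-16,92),(-99,13,77),(-99,-13,77)]: print(p,((proj(loc(CASE,p),'side')-[290,165])*14).round(0))"
```

```text
(-108, 16, 91) [[419. 257.]]
(-108, -16, 91) [[380. 172.]]
(-112, 16, 92) [[444. 250.]]
(-112, -16, 92) [[404. 166.]]
(-99, 13, 77) [[357. 329.]]
(-99, -13, 77) [[327. 259.]]
```

View pics/s12e.png

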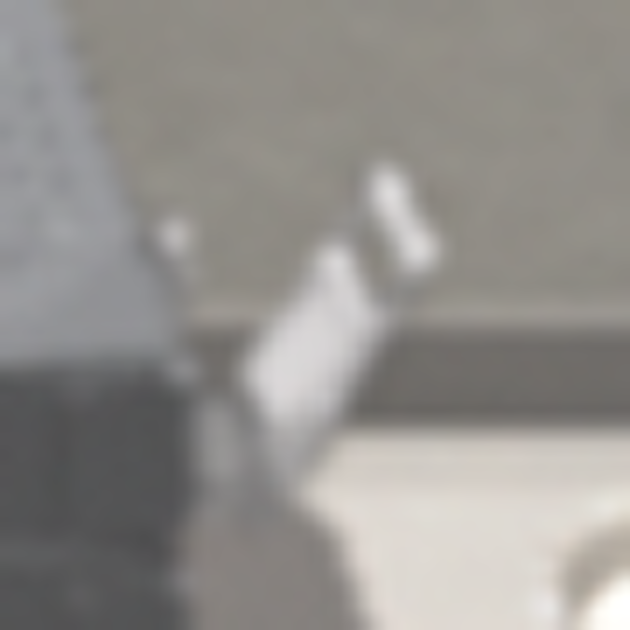

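{"api": "send_rows", "payload": {"translation": [[22,0,0],[22,0,0],[0,0,24],[0,0,24],[0,0,14]], "dr": [[0,0,0],[0,0,0],[0,0,0],[0,0,0],[0,0,0]], "grip": [0,0,0,0,0]}}

```text
clock: 23.1
position: [410.3, -262.6, 62.2]
ee_rot: [-0.064, 0.998, 0.0, -0.001]
contact_force: [0.0, 1.1, 0.5]
gripper_width: 0.1
```

```bash
python3 -c "
from h import *
st();print(l2c(arm.read_state()['position']));shot('side','s13');crop('pics/s13.png',(290,125,370,205),8,'pics/s13d.png')"
```

```text
23.1 [ 410.3 -262.6   62.2] F [0.  1.1 0.5] w 0.1 q [-0.24  0.32 -0.52 -0.   -0.73 -1.21]
[-1.358e+02 -1.000e-01  6.220e+01]
```

View pics/s13d.png

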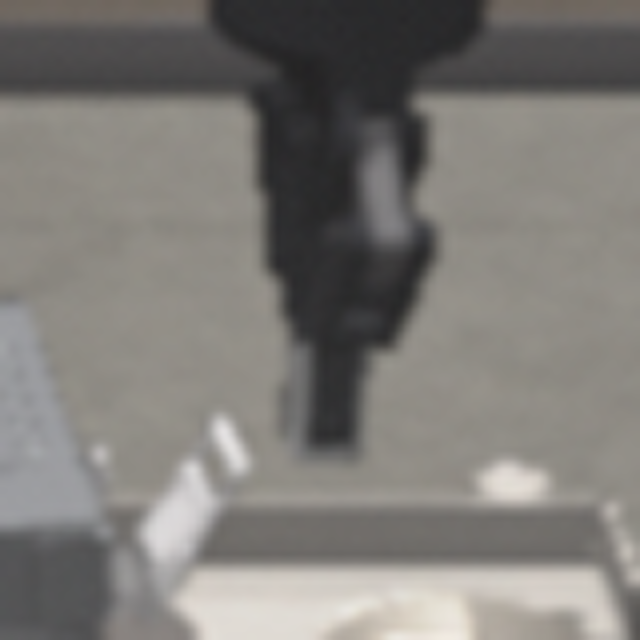

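{"api": "send_rows", "payload": {"translation": [[-12,0,0],[-10,0,0],[-8,0,0],[-8,0,0],[-7,0,0]], "dr": [[0,0,0],[0,0,0],[0,0,0],[0,0,0],[0,0,0]], "grip": [0,0,0,0,0]}}

```text
clock: 23.78
position: [455.8, -256.9, 63.5]
ee_rot: [-0.064, 0.998, -0.0, 0.0]
contact_force: [0.8, -0.4, -0.1]
gripper_width: 0.2
```

```bash
python3 -c "
from h import *
st();print(l2c(arm.read_state()['position']));shot('side','s14');crop('pics/s14.png',(280,125,360,205),8,'pics/s14d.png')"
```

```text
23.77 [ 455.8 -256.9   63.5] F [ 0.8 -0.4 -0.1] w 0.2 q [-0.2   0.37 -0.43 -0.   -0.77 -1.24]
[-89.9  -0.2  63.5]
```

View pics/s14d.png

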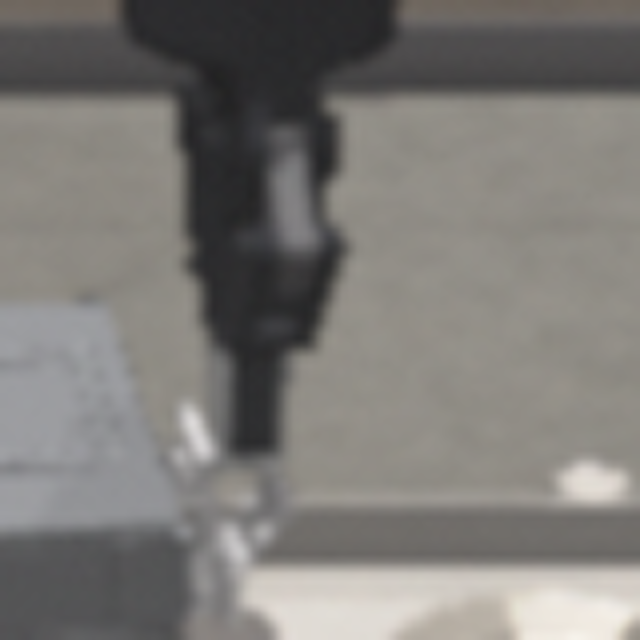

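{"api": "send_rows", "payload": {"translation": [[-5,0,0],[-2,0,0],[0,0,0],[5,0,-5],[10,0,-10]], "dr": [[0,0,0],[0,0,0],[0,0,0],[0,0,0],[0,0,0]], "grip": [0,0,0,0,0]}}

```text
clock: 24.45
position: [446.4, -258.0, 78.5]
ee_rot: [-0.064, 0.998, 0.0, -0.0]
contact_force: [-0.3, -0.8, 0.2]
gripper_width: -0.0
```

```bash
python3 -c "
from h import *
st();print(l2c(arm.read_state()['position']));shot('side','s15');crop('pics/s15.png',(280,125,360,205),8,'pics/s15d.png')
for t in ['bail_bar_mid','lever_tip','keeper']: 
  for c in ['side']: print(t,c,[(l2c(d['xyz']),d['confidence']) for d in arm.place_of(t,c)[:2]])
for p in [(-62.5,16,95),(-62.5,-16,95),(-65,0,84),(-72,11,88),(-72,-11,88),(-99,13,77),(-99,-13,77)]: print(p,((proj(loc(CASE,p),'side')-[280,125])*8).round(0))"
```

```text
24.45 [ 446.4 -258.    78.5] F [-0.3 -0.8  0.2] w -0.0 q [-0.21  0.34 -0.43 -0.   -0.8  -1.23]
[-99.4  -0.1  78.5]
bail_bar_mid side []
lever_tip side [(array([-102.3,   -1.1,   81.5]), 0.57)]
keeper side [(array([-64.8,   1.3,  81.3]), 0.92)]
(-62.5, 16, 95) [[160. 463.]]
(-62.5, -16, 95) [[142. 415.]]
(-65, 0, 84) [[159. 473.]]
(-72, 11, 88) [[190. 476.]]
(-72, -11, 88) [[177. 442.]]
(-99, 13, 77) [[284. 508.]]
(-99, -13, 77) [[267. 468.]]
```

View pics/s15d.png

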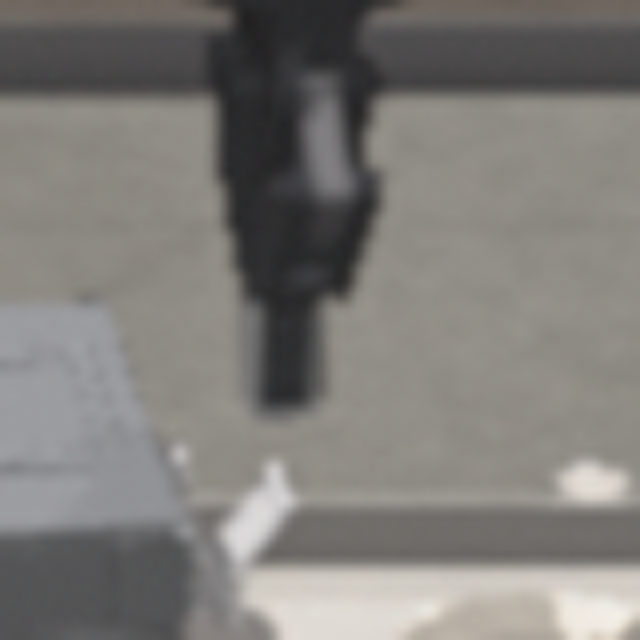

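{"api": "send_rows", "payload": {"translation": [[5,0,8],[0,0,10],[2,0,5],[2,0,6],[1,0,6]], "dr": [[0,0,0],[0,0,0],[0,0,0],[0,0,0],[0,0,0]], "grip": [0,0,0,0,0]}}

```text
clock: 25.28
position: [437.0, -259.3, 42.8]
ee_rot: [-0.064, 0.998, 0.0, -0.0]
contact_force: [-0.1, 0.5, 0.3]
gripper_width: 0.1
```

```bash
python3 -c "
from h import *
st();print(l2c(arm.read_state()['position']));shot('side','s16');crop('pics/s16.png',(280,125,360,205),8,'pics/s16d.png')
shot('top','t16');crop('pics/t16.png',(305,215,405,295),8,'pics/t16d.png')
for t in ['bail_bar_mid','lever_tip','keeper']: 
  for c in ['side','top']: print(t,c,[(l2c(d['xyz']),d['confidence']) for d in arm.place_of(t,c)[:2]])"
```

```text
25.27 [ 437.  -259.3   42.8] F [-0.1  0.5  0.3] w 0.1 q [-0.22  0.38 -0.49  0.   -0.7  -1.23]
[-108.9   -0.2   42.8]
bail_bar_mid side []
bail_bar_mid top []
lever_tip side [(array([-108.7,    0. ,   69.6]), 0.6)]
lever_tip top [(array([-157.1,  166. ,   -3.4]), 0.45)]
keeper side [(array([-63.6,   1.3,  78.9]), 0.81), (array([-159.3,  165.1,    0.5]), 0.53)]
keeper top []
```

View pics/s16d.png

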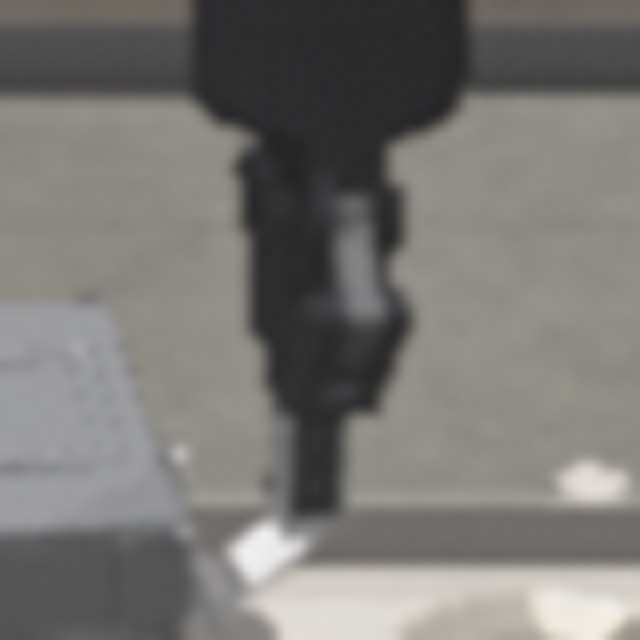

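View pics/t16d.png

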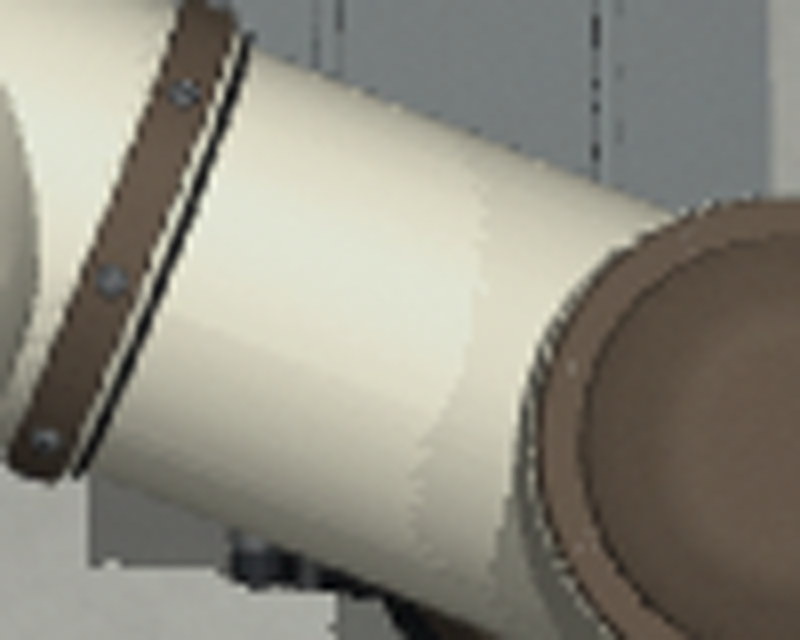

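{"api": "send_rows", "payload": {"translation": [[1,0,5],[1,0,5],[0,0,5],[0,0,5],[-1,0,4]], "dr": [[0,0,0],[0,0,0],[0,0,0],[0,0,0],[0,0,0]], "grip": [0,0,0,0,0]}}

```text
clock: 26.3
position: [435.7, -259.4, 18.9]
ee_rot: [-0.064, 0.998, 0.0, -0.001]
contact_force: [-1.1, -0.1, 2.3]
gripper_width: -0.0
```

```bash
python3 -c "
from h import *
st();print(l2c(arm.read_state()['position']));shot('side','s17');crop('pics/s17.png',(280,135,360,215),8,'pics/s17d.png')
for t in ['bail_bar_mid','lever_tip','keeper']: 
  for c in ['side']: print(t,c,[(l2c(d['xyz']),d['confidence']) for d in arm.place_of(t,c)[:2]])"
```

```text
26.3 [ 435.7 -259.4   18.9] F [-1.1 -0.1  2.3] w -0.0 q [-0.22  0.42 -0.51  0.   -0.64 -1.23]
[-1.102e+02 -1.000e-01  1.890e+01]
bail_bar_mid side []
lever_tip side [(array([-113.2,   -0.3,   43.9]), 0.41)]
keeper side [(array([-60.9,   0.7,  80.5]), 0.89)]
```

View pics/s17d.png

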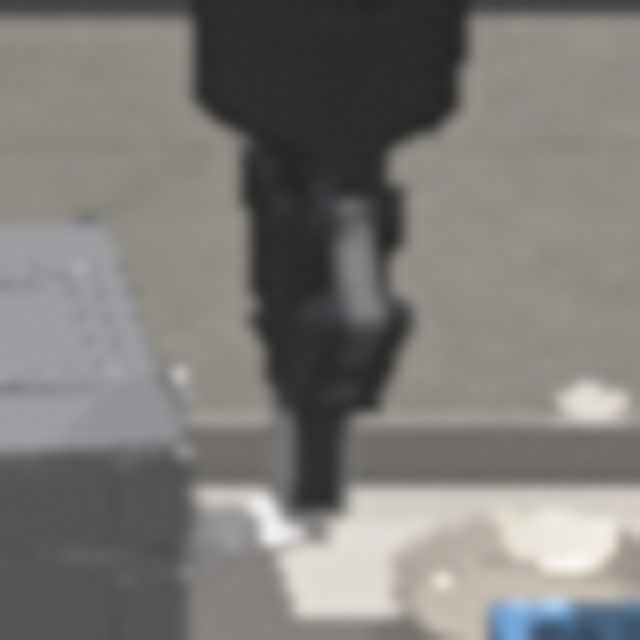

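{"api": "send_rows", "payload": {"translation": [[0,0,4],[-1,0,4],[-1,0,4],[-1,0,4],[-1,0,3]], "dr": [[0,0,0],[0,0,0],[0,0,0],[0,0,0],[0,0,0]], "grip": [0,0,0,0,0]}}

```text
clock: 27.12
position: [439.7, -258.8, -0.3]
ee_rot: [-0.064, 0.998, 0.0, -0.001]
contact_force: [-0.6, -0.3, 0.6]
gripper_width: -0.1
```

```bash
python3 -c "
from h import *
st();print(l2c(arm.read_state()['position']));shot('side','s18');crop('pics/s18.png',(270,155,350,235),8,'pics/s18d.png')
for t in ['bail_bar_mid','lever_tip','keeper']: 
  for c in ['side']: print(t,c,[(l2c(d['xyz']),d['confidence']) for d in arm.place_of(t,c)[:2]])"
```

```text
27.12 [ 4.397e+02 -2.588e+02 -3.000e-01] F [-0.6 -0.3  0.6] w -0.1 q [-0.21  0.45 -0.52 -0.   -0.6  -1.23]
[-106.1   -0.    -0.3]
bail_bar_mid side []
lever_tip side [(array([-101.8,    0.7,   24.6]), 0.47)]
keeper side [(array([-63.1,  -0.5,  80.6]), 0.71)]
```

View pics/s18d.png

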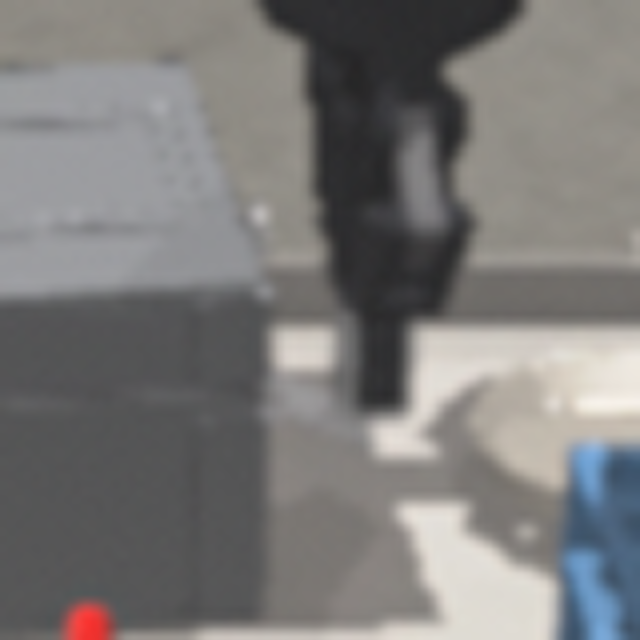

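{"api": "send_rows", "payload": {"translation": [[-1,0,3],[-1,0,3],[-1,0,2],[0,0,0],[0,0,0]], "dr": [[0,0,0],[0,0,0],[0,0,0],[0,0,0],[0,0,0]], "grip": [0,0,0,0,0]}}

```text
clock: 27.95
position: [443.2, -258.6, -7.7]
ee_rot: [-0.064, 0.998, 0.0, -0.0]
contact_force: [0.9, 0.4, 0.6]
gripper_width: 0.3
```

```bash
python3 -c "
from h import *
st();print(l2c(arm.read_state()['position']));shot('side','s19');crop('pics/s19.png',(270,155,350,235),8,'pics/s19d.png')
for t in ['lever_tip','keeper']: 
  for c in ['side']: print(t,c,[(l2c(d['xyz']),d['confidence']) for d in arm.place_of(t,c)[:2]])"
```

```text
27.95 [ 443.2 -258.6   -7.7] F [0.9 0.4 0.6] w 0.3 q [-0.21  0.47 -0.52  0.   -0.58 -1.23]
[-102.6   -0.2   -7.7]
lever_tip side [(array([ -6. , 149.5,   1.8]), 0.72), (array([-97.5,  -2.9,  17.3]), 0.51)]
keeper side [(array([-64.9,   3.9,  80. ]), 0.57)]
```

View pics/s19d.png

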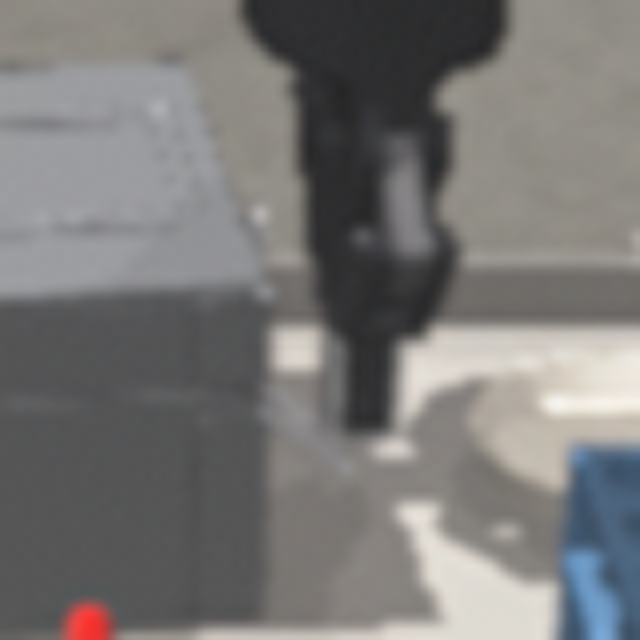

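{"api": "send_rows", "payload": {"translation": [[8,0,-10],[10,0,-20],[10,0,-40],[5,0,-50],[0,40,-40]], "dr": [[0,0,0],[0,0,0],[0,0,0],[0,0,0],[0,0,0]], "grip": [0,0,0,0,0]}}

```text
clock: 28.72
position: [405.4, -224.1, 154.9]
ee_rot: [-0.062, 0.998, -0.001, 0.001]
contact_force: [0.7, 1.2, -0.4]
gripper_width: 0.0
```

{"api": "send_rows", "payload": {"translation": [[0,50,0],[0,50,0],[0,50,0],[0,50,0],[0,0,0]], "dr": [[0,0,0],[0,0,0],[0,0,0],[0,0,0],[0,0,0]], "grip": [0,0,0,0,0]}}

```text
clock: 29.35
position: [379.3, -22.5, 153.1]
ee_rot: [-0.067, 0.998, 0.0, 0.001]
contact_force: [0.0, -0.2, 0.3]
gripper_width: -0.1
```

```bash
python3 -c "
from h import *
st();shot('side','s20');crop('pics/s20.png',(270,155,350,235),8,'pics/s20d.png')
shot('top','t20');crop('pics/t20.png',(315,195,415,275),8,'pics/t20d.png')
for t in ['bail_bar_mid','lever_tip','keeper','lid_edge']: 
  for c in ['side','top']: print(t,c,[(l2c(d['xyz']),d['confidence']) for d in arm.place_of(t,c)[:2]])
for p in [(-95,13,11),(-95,-13,11),(-65,16,84),(-65,-16,84),(-72,11,88),(-72,-11,88),(-60,75,106),(-60,-75,106)]: print(p,((proj(loc(CASE,p),'side')-[270,155])*8).round(0),((proj(loc(CASE,p),'top')-[315,195])*8).round(0))"
```

```text
29.35 [379.3 -22.5 153.1] F [ 0.  -0.2  0.3] w -0.1 q [ 0.37  0.01 -0.63 -0.   -0.93 -1.81]
bail_bar_mid side []
bail_bar_mid top [(array([-65. ,   0.2,  83.6]), 0.62)]
lever_tip side [(array([-96.3,   2. ,  16.2]), 0.44)]
lever_tip top [(array([-91.6,  -0.9,  12.6]), 0.48)]
keeper side [(array([-65. ,  -0.1,  75.8]), 0.89)]
keeper top [(array([-62.4,  -1.1,  84.1]), 0.79)]
lid_edge side [(array([-107.9,  322.7,   -0.6]), 0.58), (array([-56.1,  -0.3, 104.8]), 0.55)]
lid_edge top [(array([-59.4,  -1.5, 105.1]), 0.82), (array([-88.7,  -0.4,  11.8]), 0.22)]
(-95, 13, 11) [[342. 470.]] [[272. 667.]]
(-95, -13, 11) [[326. 427.]] [[370. 671.]]
(-65, 16, 84) [[248. 258.]] [[303. 528.]]
(-65, -16, 84) [[230. 209.]] [[432. 533.]]
(-72, 11, 88) [[270. 236.]] [[326. 556.]]
(-72, -11, 88) [[257. 202.]] [[414. 559.]]
(-60, 75, 106) [[268. 283.]] [[ 75. 490.]]
(-60, -75, 106) [[184.  59.]] [[691. 513.]]
```

View pics/s20d.png

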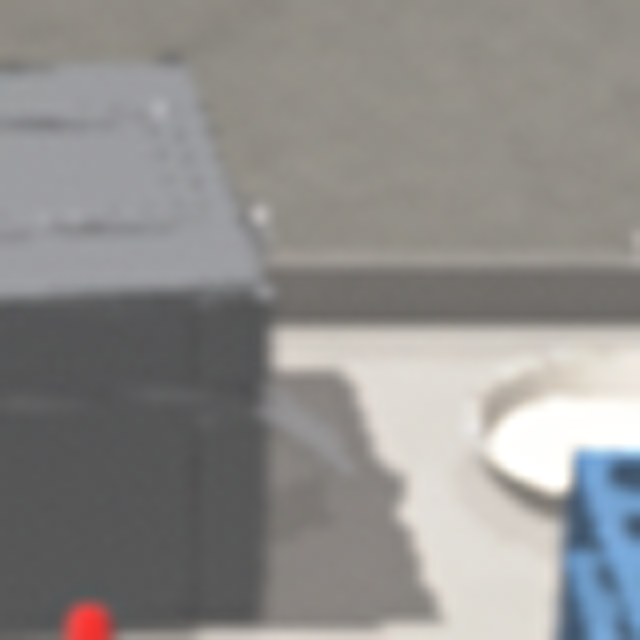

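View pics/t20d.png

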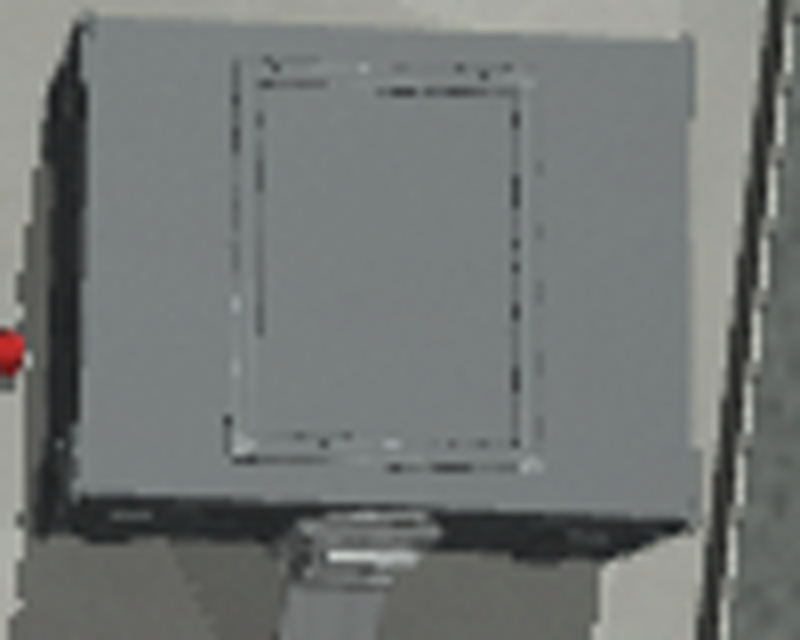

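```bash
python3 -c "
from h import *
st(); print(arm.job_done()); st()"
```

```text
29.85 [379.9 -25.4 152.2] F [0.1 0.4 0.7] w 0.1 q [ 0.37  0.01 -0.63 -0.   -0.93 -1.81]
the job is handed in; nothing more can be done
None
the job is handed in; nothing more can be done
```

I ran the whole change-out and handed it in at about 30 s of the 64 s allowed; no verdict was reported. I pushed the cartridge until the catch let go and it sprang up, then lifted it and stood it in the case pocket. Then I shut the lid, swung the loop over the keeper and pressed the lever home.

**Last checks, in the case's frame:**
- **Cartridge:** just after I let go, the camera networks put it about 1 mm from the pocket's centre, with its origin at about 6 mm and its head top at about 98–102 mm. The closed lid hides it after that.
- **Lid:** the front edge reads z ≈ 105 mm, against 106 when shut. It bottomed out under about 15 N.
- **Loop bar:** it reads (-65, 0, 84), which is on the keeper's seat, and the top picture shows it behind the nose. This rests on the top camera alone, because the side camera could not see the bar. For the same reason I could not see the bar over the keeper while the lever was still up; I inferred it from the bar leaving the front and the force on the lever.
- **Lever:** its tip in the side picture falls on the projected home position to within a pixel. The networks put it at z ≈ 13–16 mm, against 11 when home.
- **Robot:** clear of everything, with contact force near zero.

**Disagreements:**
- The shut fingertips turned out to sit about 22.5 mm behind the reported TCP, seen in the pictures and confirmed by touch on the cartridge head and the lid. I worked with that offset throughout.
- The side camera read the keeper 3–8 mm too low.

I saw no other item on the trolley move in the pictures, but I did not measure them again at the end.

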